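# Sort the cutter bars into their case and snap it shut

### The arm

A 6-joint arm with a two-finger parallel gripper is mounted at the origin on the work surface. World frame = base frame: x ahead of the robot, y to its left, z up, the work surface at z = 0. Lengths are in m, angles in rad, forces in N, time in s.
With the tool pointing down it reaches from about 0.3 to 0.775 m from the base axis. Payload 14.6 kg.
Tool frame: the origin (TCP) lies at the very end of the fingers, on their centre line; the grasp point (between the pads) lies 19 mm behind it; z points along the fingers, y is the direction in which the jaws open and shut (so a half turn about z gives the same grasp; the last joint's range is limited). The gripper opens to 94 mm and grips with 3 to 60 N. Pads are 16 mm wide; open, the fingers measure 119 mm over their backs; the gripper's body (75 mm by 177 mm) begins 78 mm behind the grasp point.
Start: joints at [1.234, 0.3, 1.521, -0, 1.321, -0.067], TCP at [0.147, 0.53, 0.205] pointing down, gripper open.
Joint ranges: [-3.03, 3.03], [-0.79, 2.21], [0.23, 2.52], [-1.04, 4.18], [0, 3.07], [-2.55, 2.55]. Speed limits (rad/s): [2.22, 2.22, 2.57, 3.14, 3.14, 3.14].

### API

Orientations are given as [roll, pitch, yaw] about the fixed x, y, z axes, in that order (R = Rz(yaw) Ry(pitch) Rx(roll)).
In Python, from station import ctrl, vision, ticket gives the robot as it stands.
- The arm moves only by the tool step_arm, never from a script. Its argument "steps" is a list of rows, each an object of numbers: "x", "y", "z": the shift along the tool's x, y, z in m; "ax", "ay", "az": the turn, a rotation vector about the tool's x, y, z in degrees; "claw": the finger opening in m, from 0 to 0.094. A call has 1 to 5 rows; each row shifts and turns the pose as measured when the row begins, along the tool's axes as they then stand; what a row does not reach is not made up. A row lasts 1/12 s, in which the tool goes at most 41.7 mm and 7.16 degrees, less where a joint would pass 70% of its speed; a pose out of reach is approached as far as the arm can. A call with a gripper value outside its range is refused whole. The fingers move at their own pace and stop on an object; "grip_force" is the grip in N (left out, the last holds). Time passes only in rows, so rows that do not move let the fingers close. It gives the time, the measured TCP pose, the force and the opening at its end, in the units of the state.
- ctrl.get_obs(): the state, without advancing time (a new reading comes with each control period).
- vision.camera(name): name is "scene" or "side" or "wrist"; returns (picture, depth): 420x560x3 uint8, red, green, blue; 420x560 float32, m along the optical axis (not along the pixel's ray), 0 where there is no reading.
- vision.camera_params(name): a dict with "fov_y" (degrees; the focal length in pixels is half the picture's height over the tangent of half this angle, whatever the lens; pixels are square), "cx", "cy" (the principal point, pixels), "origin" and "attitude" of the camera in the world; the wrist camera has in their place "mount" (4x4, takes a point from camera to tool coordinates, whose origin is the TCP and whose axes are the flange's). Camera axes: x right, y up, looking along -z (the intrinsics and any distortion apply to the point x, -y, -z); pixel columns grow to the right and rows downward; lengths in m; the calibration is good to about 2 mm. A picture is of the moment at which its call begins: read the wrist's pose just before it. camera_params takes no time and is no camera call.
- ticket.hand_in(): hands the job in, once; it reports no verdict.
The state is a dict: "time_s": time; "qpos": joint angles; "joint_vel": joint speeds; "tau": joint torques, N m; "ee_pos": TCP position; "eef_rot": TCP orientation; "force": force on the tool from outside, world axes, zero at the start; "moment": the same for the moment, N m; "grip_width": finger opening in m.
Only numpy, scipy, OpenCV 4.12 (cv2) and the standard library are available. Lean on these libraries where they do the work, as an engineer would, in place of code of your own. Each camera call takes 0.05 s, during which the arm holds its last target.

### The job

Put the woodturning cutter bars away: lay every bar flat in the case, across the row made for its length (longest in the row by the hinge, shortest in the row by the front wall), moving any bar that lies in the wrong row. When all of them are in, swing the lid down and press its front edge until it snaps past the catch and is fully shut; leave the other things on the bench where they are.

Things in the scene. Friction and masses are not known exactly. Their poses are not given: they have to be found in the camera images.
- case: Black plastic case, 226 x 188 x 40 mm high, fixed. Origin under its centre. x runs from the front wall (-x end) to the hinge wall (+x end, about the robot's left). Floor 5 mm, outer walls 4 mm thick. Two dividers along y (4 mm thick, tops 30 mm above the bench) part it into three rows: long by the hinge, middle, short by the front wall.
- row_long (a point): Centre of the floor of the row for long bars, 5 mm above the bench; axes as the case's. The row is 86 mm wide between its walls along x and 180 mm long along y; bars lie across it, along x, side by side.
- row_mid (a point): Centre of the floor of the row for mid bars, 5 mm above the bench; axes as the case's. The row is 70 mm wide between its walls along x and 180 mm long along y; bars lie across it, along x, side by side.
- row_short (a point): Centre of the floor of the row for short bars, 5 mm above the bench; axes as the case's. The row is 54 mm wide between its walls along x and 180 mm long along y; bars lie across it, along x, side by side.
- case_lid (a joint): Angle of the clear lid: 0 shut, 2.15 rad fully open (leaning back beyond upright). A stiff hinge: it stays where it is left. Near 0.05 rad it comes to rest on a sprung catch, and needs about 12 N at the front edge to snap past it down to 0.
- lid_hinge (a point): Middle of the hinge line, on the lid's underside at the top of the case's hinge wall, 40.5 mm above the bench. The hinge line runs along the case's y; the lid turns with this frame: lid panel 240 mm long (from here along this frame's -x), 188 mm wide and 6 mm thick (z 0 to 6 mm, +z is the outer face).
- lid_front (a point): On the lid's outer (upper) face, middle of its front edge, 228 mm from the hinge, above the catch: where to press. Turns with the lid. 46.5 mm above the bench when shut.
- long_a: Steel cutter bar of the long size, 12 x 12 mm square and 76 mm long, with a small disc cutter at its +x end. Origin at its very centre, x along its length. May be absent.
- long_b: Steel cutter bar of the long size, 12 x 12 mm square and 76 mm long, with a small disc cutter at its +x end. Origin at its very centre, x along its length. May be absent.
- mid_a: Steel cutter bar of the mid size, 12 x 12 mm square and 60 mm long, with a small disc cutter at its +x end. Origin at its very centre, x along its length. May be absent.
- mid_b: Steel cutter bar of the mid size, 12 x 12 mm square and 60 mm long, with a small disc cutter at its +x end. Origin at its very centre, x along its length. May be absent.
- mid_c: Steel cutter bar of the mid size, 12 x 12 mm square and 60 mm long, with a small disc cutter at its +x end. Origin at its very centre, x along its length. May be absent. Starts in the long row, where it does not belong.
- short_a: Steel cutter bar of the short size, 12 x 12 mm square and 44 mm long, with a small disc cutter at its +x end. Origin at its very centre, x along its length. May be absent.
- short_b: Steel cutter bar of the short size, 12 x 12 mm square and 44 mm long, with a small disc cutter at its +x end. Origin at its very centre, x along its length. May be absent.
- short_c: Steel cutter bar of the short size, 12 x 12 mm square and 44 mm long, with a small disc cutter at its +x end. Origin at its very centre, x along its length. May be absent. Starts in the long row, where it does not belong.
- screw_tin: Bystander: round aluminium tin, 47 mm across, 18 mm high; origin under its centre.
- slip_stone: Bystander: grey sharpening stone, 56 (x) x 24 x 12 mm; origin under its centre.
- ferrule: Bystander: brass ferrule, a ring 30 mm across, 20 mm high; origin under its centre.
There are look-alikes about, which are no part of the job. What is shaped like the mid_b but red or turquoise is not meant.

How it is judged:
On the way, in this order (a step that is already met when the one before it is completed fails the run):
1. with the lid still open, every bar present lies flat in the row for its length (x of long_a in the frame of row_long between -0.014 and 0.014 m and y of long_a in the frame of row_long between -0.086 and 0.086 m and z of each of long_a, long_b in the frame of row_long below 0.01 m and angle between long_a's own x axis and vertical between 1.42 and 1.72 rad and angle between the x axis of each of long_a, long_b, mid_a, mid_b, mid_c, short_a, short_b, short_c and the x axis of case, either way round below 0.5 rad and x of long_b in the frame of row_long between -0.014 and 0.014 m and y of long_b in the frame of row_long between -0.086 and 0.086 m and angle between long_b's own x axis and vertical between 1.42 and 1.72 rad and x of mid_a in the frame of row_mid between -0.014 and 0.014 m and y of mid_a in the frame of row_mid between -0.086 and 0.086 m and z of each of mid_a, mid_b, mid_c in the frame of row_mid below 0.01 m and angle between mid_a's own x axis and vertical between 1.42 and 1.72 rad and x of mid_b in the frame of row_mid between -0.014 and 0.014 m and y of mid_b in the frame of row_mid between -0.086 and 0.086 m and angle between mid_b's own x axis and vertical between 1.42 and 1.72 rad and x of mid_c in the frame of row_mid between -0.014 and 0.014 m and y of mid_c in the frame of row_mid between -0.086 and 0.086 m and angle between mid_c's own x axis and vertical between 1.42 and 1.72 rad and x of short_a in the frame of row_short between -0.014 and 0.014 m and y of short_a in the frame of row_short between -0.086 and 0.086 m and z of each of short_a, short_b, short_c in the frame of row_short below 0.01 m and angle between short_a's own x axis and vertical between 1.42 and 1.72 rad and x of short_b in the frame of row_short between -0.014 and 0.014 m and y of short_b in the frame of row_short between -0.086 and 0.086 m and angle between short_b's own x axis and vertical between 1.42 and 1.72 rad and x of short_c in the frame of row_short between -0.014 and 0.014 m and y of short_c in the frame of row_short between -0.086 and 0.086 m and angle between short_c's own x axis and vertical between 1.42 and 1.72 rad and value of joint case_lid above 0.5 rad), for 0.2 s.
2. the lid is pressed past its catch and shut (value of joint case_lid below 0.02 rad), for 0.2 s.
At the end, for the whole second after the job is handed in: The lid is shut (under 0.02 rad, past the catch), and every bar present lies at rest in the row for its length: flat on the row's floor within 0.15 rad of level, centre within 14 mm of the row's middle line, pointing across the row (within 0.5 rad) (value of joint case_lid below 0.02 rad and x of long_a in the frame of row_long between -0.014 and 0.014 m and y of long_a in the frame of row_long between -0.086 and 0.086 m and z of each of long_a, long_b in the frame of row_long below 0.01 m and angle between long_a's own x axis and vertical between 1.42 and 1.72 rad and angle between the x axis of each of long_a, long_b, mid_a, mid_b, mid_c, short_a, short_b, short_c and the x axis of case, either way round below 0.5 rad and x of long_b in the frame of row_long between -0.014 and 0.014 m and y of long_b in the frame of row_long between -0.086 and 0.086 m and angle between long_b's own x axis and vertical between 1.42 and 1.72 rad and x of mid_a in the frame of row_mid between -0.014 and 0.014 m and y of mid_a in the frame of row_mid between -0.086 and 0.086 m and z of each of mid_a, mid_b, mid_c in the frame of row_mid below 0.01 m and angle between mid_a's own x axis and vertical between 1.42 and 1.72 rad and x of mid_b in the frame of row_mid between -0.014 and 0.014 m and y of mid_b in the frame of row_mid between -0.086 and 0.086 m and angle between mid_b's own x axis and vertical between 1.42 and 1.72 rad and x of mid_c in the frame of row_mid between -0.014 and 0.014 m and y of mid_c in the frame of row_mid between -0.086 and 0.086 m and angle between mid_c's own x axis and vertical between 1.42 and 1.72 rad and x of short_a in the frame of row_short between -0.014 and 0.014 m and y of short_a in the frame of row_short between -0.086 and 0.086 m and z of each of short_a, short_b, short_c in the frame of row_short below 0.01 m and angle between short_a's own x axis and vertical between 1.42 and 1.72 rad and x of short_b in the frame of row_short between -0.014 and 0.014 m and y of short_b in the frame of row_short between -0.086 and 0.086 m and angle between short_b's own x axis and vertical between 1.42 and 1.72 rad and x of short_c in the frame of row_short between -0.014 and 0.014 m and y of short_c in the frame of row_short between -0.086 and 0.086 m and angle between short_c's own x axis and vertical between 1.42 and 1.72 rad and linear speed of each of long_a, long_b, mid_a, mid_b, mid_c, short_a, short_b, short_c below 0.02 m/s); the robot touches nothing.
It fails at once if a bystander (tin, stone, ferrule) is shoved more than 6 cm from its place (distance of any of screw_tin, slip_stone, ferrule from where it was at the start of the episode above 0.06 m).
Of long_a, long_b, mid_a, mid_b, mid_c, short_a, short_b, short_c only 5 to 8 are there at a start; the rules pass over those that are not, and their reading is None.
At some moment in a run one of long_a, long_b, mid_a, mid_b, short_a, short_b may be knocked a few centimetres aside while the robot is not near it.
Once in a run the grip may slacken for a moment while it holds something.
It also fails if it takes over 210 s, if anything falls off the work surface, if the arm or the gripper's body presses on something with over 40 N, if the wrist force passes 120 N, or if a joint passes its speed limit or range.

## Working session

There is one attempt and no reset: what is moved stays moved. The work goes in short steps, Python scripts to look and compute and a tool call to move; the robot and the scene stay as the last step left them, time stands still between calls to the robot, and variables do not carry over. Pictures are saved under pics/ and viewed, and the job is handed in when it is done.

Besides the shell and the picture viewer there is one more tool, called after "Request:" in YAML: its name, and indented under it one key for each argument. step_arm: Moves the arm, as the interface text tells. Its arguments: {"type":"object","properties":{"steps":{"type":"array"},"grip_force":{"type":"number"}},"required":["steps"]}

```bash
ls -la; mkdir -p pics; python3 - <<'E'
from station import ctrl, vision, ticket
import cv2, numpy as np
print(ctrl.get_obs())
for n in ["scene","side","wrist"]:
    p=vision.camera_params(n); print(n,p)
    im,d=vision.camera(n)
    cv2.imwrite(f"pics/{n}0.png",im[:,:,::-1]); np.save(f"pics/{n}0.npy",d)
E
```

```text
total 12
drwxr-xr-x  3 agent agent 4096 Dec  7 15:33 .
drwxr-xr-x 23 root  root  4096 Dec  7 15:33 ..
drwxr-xr-x  2 agent agent 4096 Dec  7 15:33 pics
{'time_s': 0.0, 'qpos': array([ 1.23438584e+00,  3.00462524e-01,  1.52162790e+00, -2.18290689e-05,
        1.32072089e+00, -6.65781709e-02]), 'joint_vel': array([ 0.00220141, -0.0006196 ,  0.00143424,  0.00287732, -0.00108318,
        0.00011053]), 'tau': array([ 1.47362234e-04, -5.31819606e+01, -3.52742851e+01,  7.08467513e-02,
        2.43756291e-02, -1.14891336e-04]), 'ee_pos': array([0.14651466, 0.52982631, 0.20487124]), 'eef_rot': array([-3.14037529e+00, -5.99792527e-05,  2.87176571e+00]), 'force': array([-0.04852617, -0.852709  ,  0.08703771]), 'moment': array([-0.0056831 , -0.00607201, -0.02966917]), 'grip_width': 0.0937998531441387}
scene {'fov_y': 44.601670670578336, 'cx': 273.54077371817027, 'cy': 205.27072067368414, 'origin': array([1.16879283, 0.30158513, 0.90573288]), 'attitude': array([ 0.76395296, -0.00327662,  2.06101979])}
side {'fov_y': 46.344465752575616, 'cx': 273.95336658677957, 'cy': 212.4553259916233, 'origin': array([ 0.01843164, -0.62981971,  0.66950788]), 'attitude': array([ 0.84900206,  0.00529792, -0.66112536])}
wrist {'fov_y': 59.34910051060592, 'cx': 278.18791216143467, 'cy': 204.6511885849968, 'mount': array([[-4.24463932e-04,  9.58146148e-01,  2.86279196e-01,
         8.45973836e-02],
       [ 9.99999739e-01,  5.74056769e-04, -4.38615388e-04,
         5.92548974e-05],
       [-5.84598156e-04,  2.86278936e-01, -9.58146142e-01,
        -1.79082848e-01],
       [ 0.00000000e+00,  0.00000000e+00,  0.00000000e+00,
         1.00000000e+00]])}
```

View pics/scene0.png

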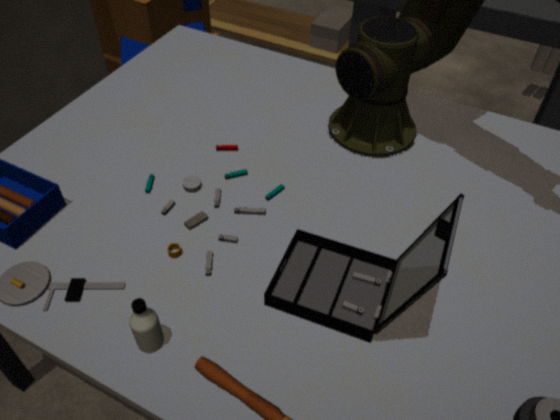

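View pics/side0.png

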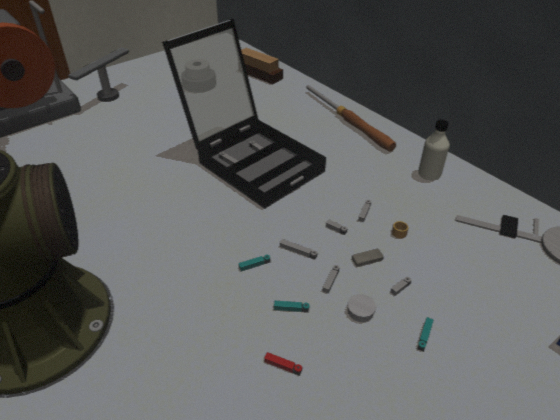

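View pics/wrist0.png

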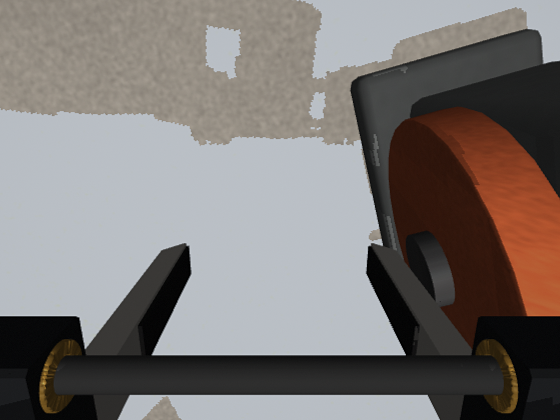

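```bash
cat > h.py <<'E'
import numpy as np, cv2
from scipy.spatial.transform import Rotation as R
from station import ctrl, vision, ticket
def T(o,a):
    M=np.eye(4); M[:3,:3]=R.from_euler('xyz',a).as_matrix(); M[:3,3]=o; return M
def tcp():
    o=ctrl.get_obs(); return T(o['ee_pos'],o['eef_rot'])
def grab(n):
    p=vision.camera_params(n)
    M=tcp()@p['mount'] if n=='wrist' else T(p['origin'],p['attitude'])
    im,d=vision.camera(n); f=210/np.tan(np.radians(p['fov_y'])/2)
    return im,d,M,f,p['cx'],p['cy']
def rays(M,f,cx,cy,uv):
    uv=np.asarray(uv,float).reshape(-1,2)
    c=np.c_[(uv[:,0]-cx)/f,-(uv[:,1]-cy)/f,-np.ones(len(uv))]
    return c@M[:3,:3].T
def atz(g,uv,z):
    im,d,M,f,cx,cy=g; r=rays(M,f,cx,cy,uv); t=(z-M[2,3])/r[:,2]; return M[:3,3]+r*t[:,None]
def cloud(g):
    im,d,M,f,cx,cy=g; v,u=np.mgrid[0:420,0:560]
    P=M[:3,3]+rays(M,f,cx,cy,np.c_[u.ravel(),v.ravel()])*d.reshape(-1,1)
    return P.reshape(420,560,3)
def proj(g,P):
    im,d,M,f,cx,cy=g; c=(np.atleast_2d(P)-M[:3,3])@M[:3,:3]
    return np.c_[cx+f*c[:,0]/-c[:,2], cy-f*c[:,1]/-c[:,2]]
def ortho(g,z,x0,x1,y0,y1,s):
    "top-down picture at height z; rows: x decreasing down->x1 at top, cols: y from y1 left to y0 right; s m per px"
    H=int((x1-x0)/s);W=int((y1-y0)/s); v,u=np.mgrid[0:H,0:W]
    P=np.c_[(x1-v*s).ravel(),(y1-u*s).ravel(),np.full(H*W,z)]
    m=proj(g,P).reshape(H,W,2).astype(np.float32)
    return cv2.remap(g[0],m[...,0],m[...,1],cv2.INTER_CUBIC)
E
python3 - <<'E'
from h import *
g=grab('scene');s=grab('side')
P=cloud(g);Q=cloud(s)
print(np.median(P[150:170,100:130,2]),np.median(Q[300:320,180:210,2]))
for n,uv in dict(long=(250,211),m1=(218,197),s1=(168,207),s2=(228,238),m2=(209,262),tin=(192,184),stone=(196,220),fer=(175,250),tq1=(275,191),tq2=(236,174)).items(): print(n,atz(g,uv,.012).round(3))
print()
for n,uv in dict(long=(298,248),m1=(331,278),s1=(401,285),s2=(337,226),m2=(365,210)).items(): print(n,atz(s,uv,.012).round(3))
np.set_printoptions(precision=3,suppress=True)
for uv in [(300,233),(266,295),(372,334),(397,262),(461,196),(366,278),(352,307)]: print(uv,P[uv[1],uv[0]])
o=ortho(g,.012,0.2,0.8,-0.4,0.4,.001); cv2.imwrite('pics/o1.png',cv2.convertScaleAbs(o[:,:,::-1],alpha=1.6))
E
```

```text
0.0006214064325417712 -0.0013266615999447118
long [[ 0.455 -0.14   0.012]]
m1 [[ 0.452 -0.232  0.012]]
s1 [[ 0.537 -0.32   0.012]]
s2 [[ 0.552 -0.142  0.012]]
m2 [[ 0.63  -0.142  0.012]]
tin [[ 0.444 -0.315  0.012]]
stone [[ 0.541 -0.237  0.012]]
fer [[ 0.638 -0.227  0.012]]
tq1 [[ 0.367 -0.119  0.012]]
tq2 [[ 0.36  -0.236  0.012]]

long [[ 0.448 -0.146  0.012]]
m1 [[ 0.446 -0.238  0.012]]
s1 [[ 0.53  -0.325  0.012]]
s2 [[ 0.547 -0.147  0.012]]
m2 [[ 0.625 -0.147  0.012]]
(300, 233) [0.477 0.003 0.032]
(266, 295) [0.662 0.017 0.038]
(372, 334) [0.642 0.235 0.035]
(397, 262) [0.466 0.223 0.049]
(461, 196) [0.451 0.295 0.267]
(366, 278) [0.511 0.176 0.016]
(352, 307) [0.593 0.177 0.018]
```

View pics/o1.png

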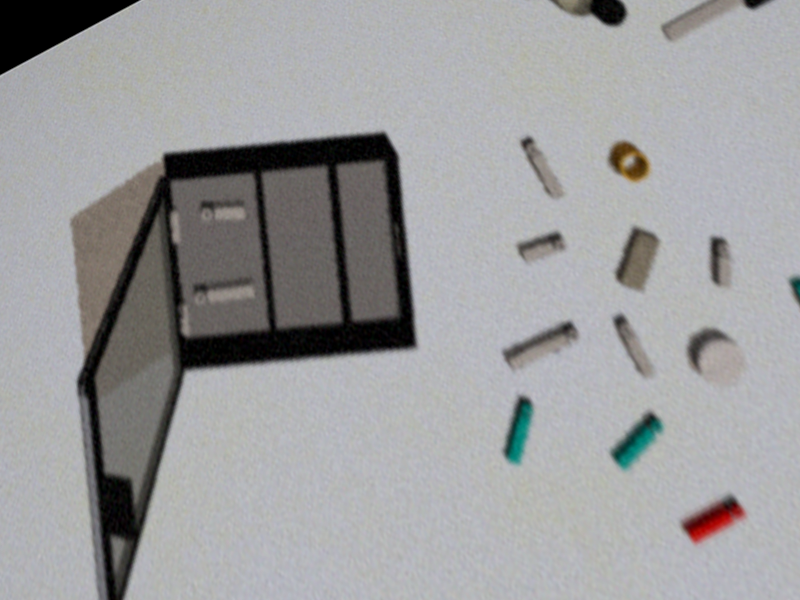

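```bash
cat >> h.py <<'E'
def plan(pos,yaw=None,tilt=None,maxs=.040):
    "print rows to go straight to pos (tool down, yaw deg)"
    A=tcp(); p0=A[:3,3]; R0=R.from_matrix(A[:3,:3])
    Rt=R0 if yaw is None else R.from_euler('z',yaw,degrees=True)*R.from_euler('x',180,degrees=True)
    rv=(R0.inv()*Rt).as_rotvec(degrees=True)
    n=int(max(1,np.ceil(np.linalg.norm(np.array(pos)-p0)/maxs),np.ceil(np.linalg.norm(rv)/7.1)))
    d=(np.array(pos)-p0)/n
    print('n',n,'rot',(rv/n).round(2))
    for i in range(n):
        Ri=R0*R.from_rotvec(rv*i/n,degrees=True)
        print((Ri.inv().apply(d)).round(4).tolist())
E
python3 -c "
from h import *
plan([.147,.53,.33]);plan([.5,-.1,.35],90)"
```

```text
n 4 rot [0. 0. 0.]
[-0.0001, 0.0, -0.0312]
[-0.0001, 0.0, -0.0312]
[-0.0001, 0.0, -0.0312]
[-0.0001, 0.0, -0.0312]
n 19 rot [-0.    0.    3.92]
[-0.0268, -0.027, -0.0076]
[-0.0286, -0.0251, -0.0076]
[-0.0302, -0.0231, -0.0076]
[-0.0317, -0.021, -0.0076]
[-0.0331, -0.0188, -0.0076]
[-0.0343, -0.0164, -0.0076]
[-0.0353, -0.0141, -0.0076]
[-0.0362, -0.0116, -0.0076]
[-0.0369, -0.0091, -0.0076]
[-0.0374, -0.0066, -0.0076]
[-0.0378, -0.004, -0.0076]
[-0.038, -0.0014, -0.0076]
[-0.038, 0.0012, -0.0076]
[-0.0378, 0.0038, -0.0076]
[-0.0375, 0.0064, -0.0076]
[-0.037, 0.0089, -0.0076]
[-0.0363, 0.0114, -0.0076]
[-0.0354, 0.0139, -0.0076]
[-0.0344, 0.0163, -0.0076]
```

Request:
step_arm:
  steps:
    - {"z": -0.032,"az": 7}
    - {"z": -0.032,"az": 7}
    - {"z": -0.032,"az": 7}
    - {"z": -0.032,"az": 7}

```text
validation failed for argument at $.st...
```

```bash
python3 -c "
from h import *
print(ctrl.get_obs()['eef_rot'],ctrl.get_obs()['time_s'])
plan([.5,-.1,.35],90)"
```

```text
[-3.14108360e+00 -4.09822004e-06  2.87175538e+00] 0.25
n 19 rot [-0.    0.    3.92]
[-0.0268, -0.027, -0.0076]
[-0.0286, -0.0251, -0.0076]
[-0.0302, -0.0231, -0.0076]
[-0.0317, -0.021, -0.0076]
[-0.0331, -0.0188, -0.0076]
[-0.0343, -0.0164, -0.0076]
[-0.0353, -0.0141, -0.0076]
[-0.0362, -0.0116, -0.0076]
[-0.0369, -0.0091, -0.0076]
[-0.0374, -0.0066, -0.0076]
[-0.0378, -0.004, -0.0076]
[-0.038, -0.0014, -0.0076]
[-0.038, 0.0012, -0.0076]
[-0.0378, 0.0038, -0.0076]
[-0.0375, 0.0064, -0.0076]
[-0.037, 0.0089, -0.0076]
[-0.0363, 0.0114, -0.0076]
[-0.0354, 0.0139, -0.0076]
[-0.0344, 0.0163, -0.0076]
```

Request:
step_arm:
  steps:
    - {"x": 0,"y": 0,"z": -0.032,"ax": 0,"ay": 0,"az": 7,"claw": 0.094}
    - {"x": 0,"y": 0,"z": -0.032,"ax": 0,"ay": 0,"az": 7,"claw": 0.094}
    - {"x": 0,"y": 0,"z": -0.032,"ax": 0,"ay": 0,"az": 7,"claw": 0.094}
    - {"x": 0,"y": 0,"z": -0.032,"ax": 0,"ay": 0,"az": 7,"claw": 0.094}

```text
time_s: 0.58
ee_pos: [0.1458, 0.5279, 0.33]
eef_rot: [-3.128, 0.006, 2.374]
force: [-0.2, 0.6, 0.3]
grip_width: 0.0938
```

```bash
python3 -c "
from h import *
plan([.5,-.1,.35],90)"
```

```text
n 19 rot [-0.03  0.04  2.42]
[-0.0364, -0.0108, -0.0007]
[-0.0368, -0.0093, -0.0007]
[-0.0372, -0.0077, -0.0007]
[-0.0374, -0.0062, -0.0007]
[-0.0377, -0.0046, -0.0008]
[-0.0378, -0.003, -0.0008]
[-0.0379, -0.0014, -0.0008]
[-0.0379, 0.0002, -0.0008]
[-0.0379, 0.0018, -0.0009]
[-0.0378, 0.0034, -0.0009]
[-0.0376, 0.005, -0.0009]
[-0.0374, 0.0066, -0.0009]
[-0.037, 0.0082, -0.001]
[-0.0367, 0.0098, -0.001]
[-0.0362, 0.0113, -0.001]
[-0.0357, 0.0128, -0.001]
[-0.0351, 0.0143, -0.001]
[-0.0345, 0.0158, -0.001]
[-0.0338, 0.0172, -0.001]
```

Request:
step_arm:
  steps:
    - {"x": -0.036,"y": -0.011,"z": -0.001,"ax": 0,"ay": 0,"az": 2.4,"claw": 0.04}
    - {"x": -0.037,"y": -0.009,"z": -0.001,"ax": 0,"ay": 0,"az": 2.4,"claw": 0.04}
    - {"x": -0.037,"y": -0.008,"z": -0.001,"ax": 0,"ay": 0,"az": 2.4,"claw": 0.04}
    - {"x": -0.037,"y": -0.006,"z": -0.001,"ax": 0,"ay": 0,"az": 2.4,"claw": 0.04}
    - {"x": -0.038,"y": -0.005,"z": -0.001,"ax": 0,"ay": 0,"az": 2.4,"claw": 0.04}

```text
time_s: 1.0
ee_pos: [0.2375, 0.3617, 0.3428]
eef_rot: [-3.139, 0.003, 2.154]
force: [-0.1, 0.1, -1.3]
grip_width: 0.064
```

Request:
step_arm:
  steps:
    - {"x": -0.038,"y": -0.003,"z": -0.001,"ax": 0,"ay": 0,"az": 2.4,"claw": 0.04}
    - {"x": -0.038,"y": -0.001,"z": -0.001,"ax": 0,"ay": 0,"az": 2.4,"claw": 0.04}
    - {"x": -0.038,"y": 0,"z": -0.001,"ax": 0,"ay": 0,"az": 2.4,"claw": 0.04}
    - {"x": -0.038,"y": 0.002,"z": -0.001,"ax": 0,"ay": 0,"az": 2.4,"claw": 0.04}
    - {"x": -0.038,"y": 0.003,"z": -0.001,"ax": 0,"ay": 0,"az": 2.4,"claw": 0.04}

```text
time_s: 1.42
ee_pos: [0.3303, 0.186, 0.349]
eef_rot: [-3.142, 0.003, 1.936]
force: [0.1, 0.6, -0.5]
grip_width: 0.0402
```

Request:
step_arm:
  steps:
    - {"x": -0.038,"y": 0.005,"z": -0.001,"ax": 0,"ay": 0,"az": 2.4,"claw": 0.04}
    - {"x": -0.037,"y": 0.007,"z": -0.001,"ax": 0,"ay": 0,"az": 2.4,"claw": 0.04}
    - {"x": -0.037,"y": 0.008,"z": -0.001,"ax": 0,"ay": 0,"az": 2.4,"claw": 0.04}
    - {"x": -0.037,"y": 0.01,"z": -0.001,"ax": 0,"ay": 0,"az": 2.4,"claw": 0.04}
    - {"x": -0.036,"y": 0.011,"z": -0.001,"ax": 0,"ay": 0,"az": 2.4,"claw": 0.04}

```text
time_s: 1.83
ee_pos: [0.4221, 0.0091, 0.356]
eef_rot: [3.138, 0.003, 1.716]
force: [1.0, 0.4, 0.6]
grip_width: 0.0398
```

Request:
step_arm:
  steps:
    - {"x": -0.036,"y": 0.013,"z": -0.001,"ax": 0,"ay": 0,"az": 2.4,"claw": 0.04}
    - {"x": -0.035,"y": 0.014,"z": -0.001,"ax": 0,"ay": 0,"az": 2.4,"claw": 0.04}
    - {"x": -0.035,"y": 0.016,"z": -0.001,"ax": 0,"ay": 0,"az": 2.4,"claw": 0.04}
    - {"x": -0.034,"y": 0.017,"z": -0.001,"ax": 0,"ay": 0,"az": 2.4,"claw": 0.04}

```text
time_s: 2.17
ee_pos: [0.4945, -0.1343, 0.3612]
eef_rot: [3.136, 0.002, 1.538]
force: [0.1, 1.2, 0.5]
grip_width: 0.0402
```

```bash
python3 - <<'E'
from h import *
import pickle
print(ctrl.get_obs()['ee_pos'],ctrl.get_obs()['eef_rot'])
g=grab('wrist'); pickle.dump(g,open('pics/w1.pkl','wb'))
cv2.imwrite('pics/w1.png',g[0][:,:,::-1])
P=cloud(g); print(np.median(P[100:200,100:200,2]))
E
```

```text
[ 0.49451972 -0.13432589  0.3611527 ] [3.13570480e+00 2.29124701e-03 1.53848136e+00]
3.3678248061330684e-05
```

View pics/w1.png

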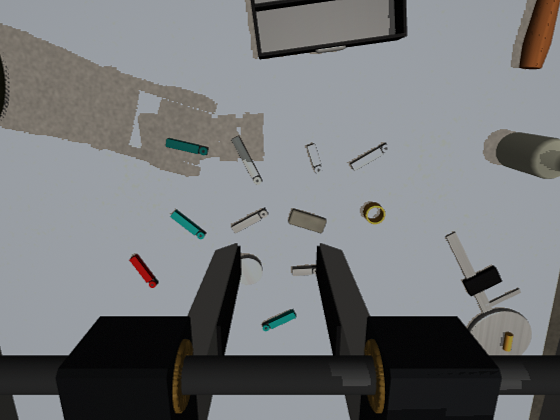

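```bash
cat >> h.py <<'E'
def bars(g,zlo=.007,zhi=.0165,show=True,zs=0,amin=40):
    "blobs by height; returns list (cx,cy,L,W,angdeg,zmed,rgb)"
    P=cloud(g); m=((P[...,2]>zlo+zs)&(P[...,2]<zhi+zs)&(g[1]>0)).astype(np.uint8)
    n,lab,st,ce=cv2.connectedComponentsWithStats(m); out=[]
    for i in range(1,n):
        if st[i,4]<amin or st[i,4]>8000: continue
        q=P[lab==i]; zt=np.median(q[:,2]); q=q[q[:,2]>zt-.003]
        if len(q)<20: continue
        (c,(w,h),a)=cv2.minAreaRect((q[:,:2]*1000).astype(np.float32))
        if w<h: w,h,a=h,w,a+90
        a=(a+90)%180-90
        col=g[0][lab==i].mean(0)
        t=(c[0]/1000,c[1]/1000,w,h,a,zt,col.round(0),ce[i].round(0),st[i,4]); out.append(t)
        if show: print('c %.4f %.4f  L %.1f W %.1f ang %.1f z %.4f'%t[:6],t[6],'uv',t[7],t[8])
    return out
E
python3 -c "
from h import *
import pickle
bars(pickle.load(open('pics/w1.pkl','rb')))"
```

```text
c 0.5195 0.0589  L 93.5 W 0.8 ang 5.5 z 0.0116 [2. 2. 2.] uv [293.   5.] 127
c 0.6547 0.0404  L 40.0 W 1.5 ang -84.3 z 0.0121 [1. 1. 1.] uv [396.  17.] 78
c 0.8285 0.0126  L 82.3 W 15.4 ang -86.9 z 0.0135 [30. 16.  8.] uv [528.  35.] 171
c 0.1185 -0.0308  L 48.5 W 4.4 ang 75.6 z 0.0088 [14. 14.  8.] uv [ 1. 88.] 65
c 0.8213 -0.1365  L 48.2 W 17.7 ang 81.5 z 0.0122 [50. 49. 43.] uv [504. 147.] 136
c 0.4501 -0.1416  L 75.7 W 12.5 ang -65.9 z 0.0116 [110. 112. 109.] uv [247. 160.] 441
c 0.3650 -0.1185  L 59.4 W 12.3 ang -15.3 z 0.0116 [13. 73. 67.] uv [186. 146.] 356
c 0.5488 -0.1417  L 43.5 W 11.8 ang -72.4 z 0.0114 [142. 146. 150.] uv [315. 158.] 243
c 0.6288 -0.1413  L 59.6 W 12.3 ang 29.6 z 0.0113 [138. 142. 145.] uv [370. 157.] 350
c 0.6312 -0.2193  L 28.5 W 11.4 ang 38.0 z 0.0124 [51. 36. 15.] uv [370. 207.] 47
c 0.5366 -0.2375  L 55.6 W 24.1 ang -19.4 z 0.0113 [102.  97.  85.] uv [307. 221.] 544
c 0.3547 -0.2375  L 59.7 W 13.2 ang -43.6 z 0.0114 [ 19. 106.  98.] uv [188. 224.] 321
c 0.4491 -0.2333  L 59.5 W 12.5 ang 27.2 z 0.0113 [131. 129. 125.] uv [249. 221.] 306
c 0.6417 -0.2340  L 22.7 W 8.7 ang 30.9 z 0.0118 [48. 33. 11.] uv [378. 218.] 41
c 0.2756 -0.3136  L 60.1 W 13.2 ang -62.1 z 0.0114 [124.  15.  14.] uv [143. 271.] 294
c 0.5304 -0.3214  L 35.9 W 12.6 ang 3.0 z 0.0112 [119. 117. 112.] uv [304. 271.] 178
c 0.8191 -0.3506  L 55.1 W 30.8 ang 28.9 z 0.0090 [14. 14. 14.] uv [483. 281.] 556
c 0.8676 -0.4505  L 107.5 W 84.8 ang -51.9 z 0.0107 [132. 130. 124.] uv [502. 332.] 2031
c 0.4873 -0.4113  L 59.2 W 13.1 ang 25.9 z 0.0110 [ 20. 106.  99.] uv [279. 321.] 256
```

Request:
step_arm:
  steps:
    - {"x": 0.036,"y": 0.011,"z": 0,"ax": 0,"ay": 0,"az": 0,"claw": 0.04}
    - {"x": 0.036,"y": 0.011,"z": 0,"ax": 0,"ay": 0,"az": -1,"claw": 0.04}
    - {"x": 0.036,"y": 0.011,"z": 0,"ax": 0,"ay": 0,"az": -1,"claw": 0.04}
    - {"x": 0.036,"y": 0.011,"z": 0,"ax": 0,"ay": 0,"az": -1,"claw": 0.04}
    - {"x": 0.036,"y": 0.011,"z": 0,"ax": 0,"ay": 0,"az": -1,"claw": 0.04}

```text
time_s: 2.63
ee_pos: [0.5577, 0.0357, 0.3566]
eef_rot: [-3.141, 0.004, 1.586]
force: [0.3, 0.1, 0.0]
grip_width: 0.0399
```

Request:
step_arm:
  steps:
    - {"x": 0.02,"y": 0.011,"z": 0,"ax": 0,"ay": 0,"az": -1,"claw": 0.04}
    - {"x": 0,"y": 0,"z": 0,"ax": 0,"ay": 0,"az": 0,"claw": 0.04}

```text
time_s: 2.8
ee_pos: [0.5693, 0.0628, 0.3554]
eef_rot: [-3.139, 0.003, 1.61]
force: [0.2, 0.6, -2.2]
grip_width: 0.04
```

```bash
python3 - <<'E'
from h import *
import pickle
print(ctrl.get_obs()['ee_pos'],ctrl.get_obs()['eef_rot'])
g=grab('wrist'); pickle.dump(g,open('pics/w2.pkl','wb'))
cv2.imwrite('pics/w2.png',g[0][:,:,::-1])
bars(g,zs=.005)
E
```

```text
[0.5692639  0.06277599 0.35539936] [-3.13913874e+00  2.76757725e-03  1.61042284e+00]
c 0.8666 0.2255  L 92.9 W 12.7 ang 83.2 z 0.0196 [112. 110. 107.] uv [515.  37.] 665
c 0.4613 0.1979  L 58.1 W 23.7 ang 68.1 z 0.0169 [5. 5. 5.] uv [202.  48.] 85
c 0.6390 0.1995  L 57.2 W 0.7 ang -84.3 z 0.0159 [1. 1. 1.] uv [337.  54.] 50
c 0.5078 0.1795  L 59.8 W 12.1 ang -82.1 z 0.0167 [156. 160. 157.] uv [237.  66.] 436
c 0.5884 0.1807  L 43.4 W 12.0 ang -87.6 z 0.0166 [157. 161. 166.] uv [297.  68.] 319
c 0.8366 0.0772  L 206.3 W 8.7 ang 81.7 z 0.0182 [54. 31. 15.] uv [472. 148.] 664
c 0.6469 0.1068  L 72.6 W 21.5 ang 77.5 z 0.0175 [2. 2. 2.] uv [335. 130.] 75
c 0.4776 0.0824  L 84.0 W 38.9 ang -49.7 z 0.0165 [3. 3. 3.] uv [215. 140.] 101
c 0.4961 0.0123  L 82.7 W 40.6 ang -33.2 z 0.0163 [4. 3. 4.] uv [227. 188.] 117
c 0.6110 0.0135  L 92.6 W 2.5 ang 6.8 z 0.0163 [2. 2. 2.] uv [309. 191.] 103
c 0.3459 -0.1126  L 17.9 W 11.6 ang -25.9 z 0.0125 [ 20. 135. 125.] uv [131. 262.] 42
c 0.4459 -0.1311  L 27.3 W 10.3 ang -65.8 z 0.0125 [158. 155. 149.] uv [196. 275.] 43
c 0.8268 -0.1277  L 49.3 W 20.0 ang 47.7 z 0.0167 [63. 62. 54.] uv [438. 282.] 120
c 0.6375 -0.2268  L 29.7 W 28.5 ang -73.0 z 0.0177 [106.  87.  37.] uv [314. 333.] 164
```

View pics/w2.png

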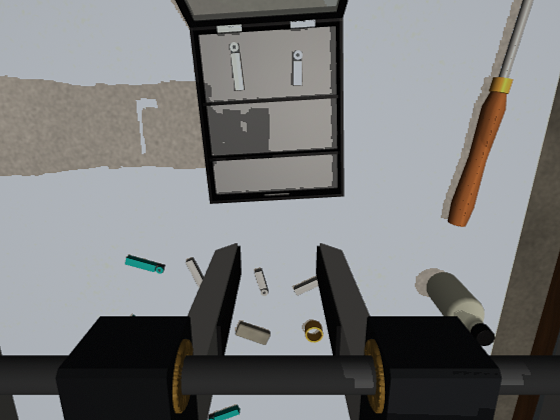

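```bash
python3 - <<'E'
from h import *
import pickle
g=pickle.load(open('pics/w2.pkl','rb'))
P=cloud(g).reshape(-1,3)
reg=(P[:,0]>.4)&(P[:,0]<.72)&(P[:,1]>-.03)&(P[:,1]<.26)
q=P[reg&(P[:,2]>.036)&(P[:,2]<.0405)]
print(len(q)); r=cv2.minAreaRect((q[:,:2]*1000).astype(np.float32)); print(r); print(cv2.boxPoints(r))
d=P[reg&(P[:,2]>.027)&(P[:,2]<.032)]
fl=P[reg&(P[:,2]>.002)&(P[:,2]<.008)]; print('floor z',np.median(fl[:,2]))
a=np.radians(r[2] if r[1][0]>r[1][1] else r[2]+90); ca=a
ex=np.array([np.cos(a),np.sin(a)]); 
if ex[1]<0: ex=-ex
ey=np.array([-ex[1],ex[0]]); c=np.array(r[0])/1000
h=np.histogram((d[:,:2]-c)@ex,bins=np.arange(-.12,.12,.002)); print([(round(b,3),n) for n,b in zip(*h) if n>30])
for zc in (fl,):
  u=(zc[:,:2]-c)@ex; h=np.histogram(u,bins=np.arange(-.12,.12,.002)); print([(round(b,3),n) for n,b in zip(*h)])
# lid
l=P[(P[:,0]>.4)&(P[:,0]<.72)&(P[:,1]>.15)&(P[:,1]<.45)&(P[:,2]>.06)]
u=(l[:,:2]-c)@ex; print('lid', np.c_[u,l[:,2]][::max(1,len(l)//15)])
E
```

```text
1994
((556.5863647460938, 117.6948471069336), (188.3408203125, 226.96600341796875), 5.540992259979248)
[[451.8983    221.55469  ]
 [473.8137     -4.3507843]
 [661.2744     13.835007 ]
 [639.359     239.74048  ]]
floor z 0.004805187551271628
[(np.float64(-0.11), np.int64(117)), (np.float64(-0.056), np.int64(88)), (np.float64(-0.054), np.int64(187)), (np.float64(-0.052), np.int64(138)), (np.float64(0.018), np.int64(99)), (np.float64(0.02), np.int64(212)), (np.float64(0.022), np.int64(125)), (np.float64(0.108), np.int64(66))]
[(np.float64(-0.12), np.int64(0)), (np.float64(-0.118), np.int64(0)), (np.float64(-0.116), np.int64(0)), (np.float64(-0.114), np.int64(0)), (np.float64(-0.112), np.int64(1)), (np.float64(-0.11), np.int64(135)), (np.float64(-0.108), np.int64(162)), (np.float64(-0.106), np.int64(161)), (np.float64(-0.104), np.int64(161)), (np.float64(-0.102), np.int64(151)), (np.float64(-0.1), np.int64(163)), (np.float64(-0.098), np.int64(165)), (np.float64(-0.096), np.int64(164)), (np.float64(-0.094), np.int64(161)), (np.float64(-0.092), np.int64(167)), (np.float64(-0.09), np.int64(
[... 3422 characters left out ...]
 np.int64(231)), (np.float64(0.102), np.int64(236)), (np.float64(0.104), np.int64(222)), (np.float64(0.106), np.int64(227)), (np.float64(0.108), np.int64(178)), (np.float64(0.11), np.int64(3)), (np.float64(0.112), np.int64(1)), (np.float64(0.114), np.int64(1)), (np.float64(0.116), np.int64(6))]
lid [[0.13089044 0.09268636]
 [0.12543218 0.07553884]
 [0.12530711 0.07908754]
 [0.12591902 0.07974327]
 [0.12608594 0.08186757]
 [0.12677727 0.08154471]
 [0.12705675 0.08223832]
 [0.12104348 0.06549901]
 [0.12126063 0.06694665]
 [0.12153756 0.06808246]
 [0.12184222 0.06774396]
 [0.12172533 0.0655129 ]
 [0.12070835 0.06201748]
 [0.12253324 0.07003697]
 [0.11928887 0.06086469]
 [0.11879873 0.06046943]]
```

```bash
cat >> h.py <<'E'
C0=np.array([.5566,.1177]); CY=95.54
EX=np.array([np.cos(np.radians(CY)),np.sin(np.radians(CY))]); EY=np.array([-EX[1],EX[0]])
def case(u,v,z=None):
    p=C0+u*EX+v*EY
    return [*p,z] if z is not None else p
def touv(x,y):
    d=np.array([x,y])-C0; return d@EX,d@EY
def go(pos,yaw=None,tilt=0,n=None,maxs=.040):
    "rows to go straight to pos; n: pairs list printed compactly"
    A=tcp(); p0=A[:3,3]; R0=R.from_matrix(A[:3,:3])
    Rt=R0 if yaw is None else R.from_euler('z',yaw,degrees=True)*R.from_euler('y',-tilt,degrees=True)*R.from_euler('x',180,degrees=True)
    rv=(R0.inv()*Rt).as_rotvec(degrees=True)
    k=int(max(1,np.ceil(np.linalg.norm(np.array(pos)-p0)/maxs),np.ceil(np.linalg.norm(rv)/7.1)))
    d=(np.array(pos)-p0)/k
    print('k',k,'ax,ay,az',(rv/k).round(1),'dist',(np.array(pos)-p0).round(4))
    for i in range(k):
        print(((R0*R.from_rotvec(rv*i/k,degrees=True)).inv().apply(d)*1000).round(1))
E
python3 -c "
from h import *
go([.5078,.1795,.09],97.9,7)"
```

```text
k 8 ax,ay,az [ 0.   0.9 -0.7] dist [-0.061   0.1181 -0.2655]
[15.1 -7.  33.2]
[14.7 -6.8 33.4]
[14.3 -6.6 33.6]
[13.8 -6.4 33.8]
[13.4 -6.2 34.1]
[12.9 -6.  34.3]
[12.4 -5.8 34.5]
[12.  -5.7 34.7]
```

Request:
step_arm:
  steps:
    - {"x": 0.015,"y": -0.007,"z": 0.033,"ax": 0,"ay": 0.9,"az": -0.7,"claw": 0.04}
    - {"x": 0.015,"y": -0.007,"z": 0.033,"ax": 0,"ay": 0.9,"az": -0.7,"claw": 0.04}
    - {"x": 0.014,"y": -0.007,"z": 0.034,"ax": 0,"ay": 0.9,"az": -0.7,"claw": 0.04}
    - {"x": 0.014,"y": -0.006,"z": 0.034,"ax": 0,"ay": 0.9,"az": -0.7,"claw": 0.04}
    - {"x": 0.013,"y": -0.006,"z": 0.034,"ax": 0,"ay": 0.9,"az": -0.7,"claw": 0.04}

```text
time_s: 3.27
ee_pos: [0.5321, 0.1323, 0.1907]
eef_rot: [3.128, -0.077, 1.666]
force: [1.1, 0.6, -0.5]
grip_width: 0.04
```

Request:
step_arm:
  steps:
    - {"x": 0.013,"y": -0.006,"z": 0.034,"ax": 0,"ay": 0.9,"az": -0.7,"claw": 0.04}
    - {"x": 0.012,"y": -0.006,"z": 0.034,"ax": 0,"ay": 0.9,"az": -0.7,"claw": 0.04}
    - {"x": 0.012,"y": -0.006,"z": 0.034,"ax": 0,"ay": 0.9,"az": -0.7,"claw": 0.04}

```text
time_s: 3.52
ee_pos: [0.5088, 0.1748, 0.0889]
eef_rot: [3.121, -0.124, 1.701]
force: [1.1, -0.2, -0.5]
grip_width: 0.0397
```

```bash
python3 - <<'E'
from h import *
import pickle
print(ctrl.get_obs()['ee_pos'],ctrl.get_obs()['eef_rot'])
g=grab('side'); 
cv2.imwrite('pics/s2.png',cv2.convertScaleAbs(cv2.resize(g[0][:300,100:400,::-1],None,fx=2,fy=2),alpha=1.5))
go([.5078,.1795,.0075],97.9,7)
E
```

```text
[0.5087832  0.17478124 0.08890668] [ 3.12129848 -0.12448294  1.70075297]
k 2 ax,ay,az [ 0.3 -0.1 -0.2] dist [ 0.0031  0.0037 -0.075 ]
[-3.1  1.3 37.4]
[-3.   1.6 37.4]
```

View pics/s2.png

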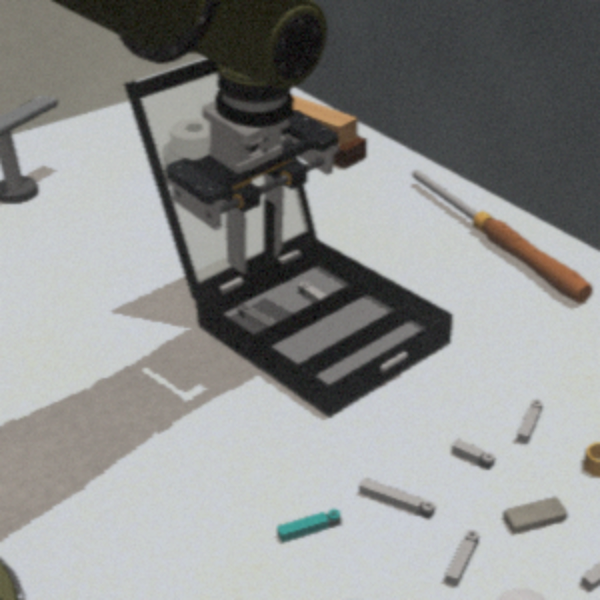

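Request:
step_arm:
  steps:
    - {"x": -0.003,"y": 0.0015,"z": 0.037,"ax": 0.3,"ay": 0,"az": -0.2,"claw": 0.04}
    - {"x": -0.003,"y": 0.0015,"z": 0.03,"ax": 0.3,"ay": 0,"az": -0.2,"claw": 0.04}
    - {"x": 0,"y": 0,"z": 0,"ax": 0,"ay": 0,"az": 0,"claw": 0.04}

```text
time_s: 3.82
ee_pos: [0.5081, 0.1762, 0.0176]
eef_rot: [3.141, -0.124, 1.707]
force: [0.2, -0.8, -0.6]
grip_width: 0.0399
```

```bash
python3 - <<'E'
from h import *
print(ctrl.get_obs()['ee_pos'],ctrl.get_obs()['eef_rot'])
go([.5078,.1795,.0075],97.9,7)
E
```

```text
[0.50806956 0.17621101 0.01762929] [ 3.14114308 -0.1241825   1.70698592]
k 1 ax,ay,az [ 0.  -0.1 -0.1] dist [-0.0003  0.0033 -0.0101]
[ 2.   0.2 10.5]
```

Request:
step_arm:
  steps:
    - {"x": 0.002,"y": 0,"z": 0.0105,"ax": 0,"ay": 0,"az": 0,"claw": 0.03}
    - {"x": 0,"y": 0,"z": 0,"ax": 0,"ay": 0,"az": 0,"claw": 0.005}
    - {"x": 0,"y": 0,"z": 0,"ax": 0,"ay": 0,"az": 0,"claw": 0.005}
    - {"x": 0,"y": 0,"z": 0,"ax": 0,"ay": 0,"az": 0,"claw": 0.005}
    - {"x": 0,"y": 0,"z": 0,"ax": 0,"ay": 0,"az": 0,"claw": 0.005}
  grip_force: 30

```text
time_s: 4.23
ee_pos: [0.5112, 0.1777, 0.014]
eef_rot: [3.134, -0.124, 1.704]
force: [0.4, -0.4, -0.8]
grip_width: 0.0113
```

Request:
step_arm:
  steps:
    - {"x": 0,"y": 0,"z": 0,"ax": 0,"ay": 0,"az": 0,"claw": 0.005}

```text
time_s: 4.32
ee_pos: [0.5118, 0.1777, 0.0151]
eef_rot: [3.132, -0.124, 1.704]
force: [0.1, -0.1, -0.5]
grip_width: 0.0111
```

```bash
python3 - <<'E'
from h import *
print(ctrl.get_obs()['ee_pos'],ctrl.get_obs()['grip_width'])
go([.5078,.1795,.07],97.9,7)
print(case(-.016,.043))
E
```

```text
[0.5118047  0.1777168  0.01511343] 0.011070257667966411
k 2 ax,ay,az [ 0.3 -0.1 -0.1] dist [-0.004   0.0018  0.0549]
[  4.5  -1.6 -27.1]
[  4.5  -1.7 -27.1]
[0.5153455  0.09762349]
```

Request:
step_arm:
  steps:
    - {"x": 0,"y": 0,"z": 0,"ax": 0,"ay": 0,"az": 0,"claw": 0.024}
    - {"x": 0.003,"y": -0.003,"z": 0.003,"ax": 0,"ay": 0,"az": 0,"claw": 0.024}

```text
time_s: 4.48
ee_pos: [0.5097, 0.1806, 0.0143]
eef_rot: [3.129, -0.124, 1.704]
force: [0.3, -0.3, 0.7]
grip_width: 0.0211
```

Request:
step_arm:
  steps:
    - {"x": 0,"y": 0,"z": 0.003,"ax": 0,"ay": 0,"az": 0,"claw": 0.024}

```text
time_s: 4.57
ee_pos: [0.5093, 0.1813, 0.0114]
eef_rot: [3.129, -0.124, 1.704]
force: [-0.0, -0.8, 0.2]
grip_width: 0.0235
```

Request:
step_arm:
  steps:
    - {"x": 0,"y": 0,"z": 0,"ax": 0,"ay": 0,"az": 0,"claw": 0.024}

```text
time_s: 4.65
ee_pos: [0.509, 0.1815, 0.0109]
eef_rot: [3.129, -0.124, 1.705]
force: [-0.2, 0.1, -0.4]
grip_width: 0.0243
```

Request:
step_arm:
  steps:
    - {"x": 0,"y": 0,"z": 0,"ax": 0,"ay": 0,"az": 0,"claw": 0.024}

```text
time_s: 4.73
ee_pos: [0.5088, 0.1816, 0.0108]
eef_rot: [3.129, -0.124, 1.705]
force: [-0.4, 0.8, -0.2]
grip_width: 0.0241
```

Request:
step_arm:
  steps:
    - {"x": -0.001,"y": -0.001,"z": 0.005,"ax": 0,"ay": 0,"az": 0,"claw": 0.024}
    - {"x": 0,"y": 0,"z": 0,"ax": 0,"ay": 0,"az": 0,"claw": 0.02}

```text
time_s: 4.9
ee_pos: [0.5085, 0.1814, 0.006]
eef_rot: [3.128, -0.125, 1.705]
force: [-1.9, 1.0, 4.8]
grip_width: 0.0207
```

Request:
step_arm:
  steps:
    - {"x": 0,"y": 0,"z": 0,"ax": 0,"ay": 0,"az": 0,"claw": 0.01}

```text
time_s: 4.98
ee_pos: [0.5084, 0.1815, 0.006]
eef_rot: [3.128, -0.125, 1.705]
force: [-1.6, -1.3, 7.0]
grip_width: 0.0167
```

Request:
step_arm:
  steps:
    - {"x": 0,"y": 0,"z": 0,"ax": 0,"ay": 0,"az": 0,"claw": 0.01}

```text
time_s: 5.07
ee_pos: [0.5085, 0.1815, 0.0061]
eef_rot: [3.128, -0.125, 1.705]
force: [-2.4, -0.2, 6.9]
grip_width: 0.0119
```

Request:
step_arm:
  steps:
    - {"x": 0,"y": 0,"z": 0,"ax": 0,"ay": 0,"az": 0,"claw": 0.01}

```text
time_s: 5.15
ee_pos: [0.5085, 0.1815, 0.0061]
eef_rot: [3.128, -0.125, 1.705]
force: [-2.1, -0.0, 5.9]
grip_width: 0.0119
```

```bash
python3 - <<'E'
from h import *
print(touv(.5085,.1815),touv(.5078,.1795))
A=tcp()
for d in ([0,0,.055],list(-.082*EX)+[0]): print(A[:3,:3].T@np.array(d)*1000)
E
```

```text
(np.float64(0.06814559804190766), np.float64(0.04171603369821673)) (np.float64(0.06622251840894625), np.float64(0.04260584532170168))
[  6.86542095   0.76670045 -54.56444049]
[-81.3007903   -2.94799701 -10.27087192]
```

Request:
step_arm:
  steps:
    - {"x": 0.003,"y": 0,"z": -0.027,"ax": 0,"ay": 0,"az": 0,"claw": 0.005}
    - {"x": 0.003,"y": 0,"z": -0.028,"ax": 0,"ay": 0,"az": 0,"claw": 0.005}
    - {"x": -0.027,"y": -0.001,"z": -0.0035,"ax": 0,"ay": 0,"az": 0,"claw": 0.005}
    - {"x": -0.027,"y": -0.001,"z": -0.0035,"ax": 0,"ay": 0,"az": 0,"claw": 0.005}
    - {"x": -0.027,"y": -0.001,"z": -0.0035,"ax": 0,"ay": 0,"az": 0,"claw": 0.005}

```text
time_s: 5.57
ee_pos: [0.5143, 0.1002, 0.0616]
eef_rot: [3.13, -0.125, 1.711]
force: [0.8, 0.5, -0.4]
grip_width: 0.0119
```

Request:
step_arm:
  steps:
    - {"x": 0,"y": 0,"z": 0,"ax": 0,"ay": 0,"az": 0,"claw": 0.005}

```text
time_s: 5.65
ee_pos: [0.5146, 0.0969, 0.0614]
eef_rot: [3.13, -0.124, 1.709]
force: [-0.4, -0.8, -0.8]
grip_width: 0.0118
```

```bash
python3 - <<'E'
from h import *
o=ctrl.get_obs();print(o['ee_pos'],o['grip_width'],touv(*o['ee_pos'][:2]))
go(case(-.014,.043,.0085),97.5,7)
E
```

```text
[0.51459327 0.09688358 0.06143517] 0.01182284515391266 (np.float64(-0.016663825950870344), np.float64(0.043820151074423386))
k 2 ax,ay,az [ 0.3 -0.1  0.2] dist [ 0.0006  0.0027 -0.0529]
[-2.   0.2 26.4]
[-1.9  0.3 26.4]
```

Request:
step_arm:
  steps:
    - {"x": -0.002,"y": 0,"z": 0.0265,"ax": 0.3,"ay": 0,"az": 0.2,"claw": 0.005}
    - {"x": -0.002,"y": 0,"z": 0.024,"ax": 0.3,"ay": 0,"az": 0.2,"claw": 0.005}
    - {"x": 0,"y": 0,"z": 0,"ax": 0,"ay": 0,"az": 0,"claw": 0.005}

```text
time_s: 5.9
ee_pos: [0.5156, 0.0979, 0.0097]
eef_rot: [3.139, -0.124, 1.698]
force: [0.1, 1.1, -1.9]
grip_width: 0.0119
```

Request:
step_arm:
  steps:
    - {"x": 0,"y": 0,"z": 0.002,"ax": 0,"ay": 0,"az": 0,"claw": 0.005}
    - {"x": 0,"y": 0,"z": 0,"ax": 0,"ay": 0,"az": 0,"claw": 0.03}
    - {"x": 0,"y": 0,"z": 0,"ax": 0,"ay": 0,"az": 0,"claw": 0.03}
    - {"x": 0,"y": 0,"z": 0,"ax": 0,"ay": 0,"az": 0,"claw": 0.03}

```text
time_s: 6.23
ee_pos: [0.5157, 0.0992, 0.009]
eef_rot: [3.139, -0.124, 1.7]
force: [1.0, -0.2, 0.8]
grip_width: 0.0278
```

```bash
python3 - <<'E'
from h import *
o=ctrl.get_obs();p=o['ee_pos'];print(p,o['grip_width'])
go([p[0],p[1],.065],92.4,7)
# then to short_c hover
A=tcp(); 
R1=(R.from_euler('z',92.4,degrees=True)*R.from_euler('y',-7,degrees=True)*R.from_euler('x',180,degrees=True)).inv()
print(R1.apply(np.array([.5884,.1807,.065])-[p[0],p[1],.065])*1000, R1.apply([0,0,-.057])*1000)
E
```

```text
[0.51570137 0.09921082 0.00904134] 0.02778335822001655
k 2 ax,ay,az [-0.2 -0.1  2.5] dist [0.    0.    0.056]
[  3.5   0.1 -27.8]
[  3.4   0.  -27.8]
[77.78921337 76.04727106  9.55131441] [-6.94655257e+00 -5.93275429e-15  5.65751306e+01]
```

Request:
step_arm:
  steps:
    - {"x": 0.0035,"y": 0,"z": -0.028,"ax": 0,"ay": 0,"az": 2.5,"claw": 0.03}
    - {"x": 0.0035,"y": 0,"z": -0.028,"ax": 0,"ay": 0,"az": 2.5,"claw": 0.03}
    - {"x": 0.026,"y": 0.0255,"z": 0.003,"ax": 0,"ay": 0,"az": 0,"claw": 0.03}
    - {"x": 0.026,"y": 0.0255,"z": 0.003,"ax": 0,"ay": 0,"az": 0,"claw": 0.03}
    - {"x": 0.026,"y": 0.0255,"z": 0.003,"ax": 0,"ay": 0,"az": 0,"claw": 0.03}

```text
time_s: 6.65
ee_pos: [0.5903, 0.1803, 0.0745]
eef_rot: [-3.138, -0.125, 1.604]
force: [1.3, 0.2, 1.7]
grip_width: 0.0304
```

Request:
step_arm:
  steps:
    - {"x": 0,"y": 0,"z": 0,"ax": 0,"ay": 0,"az": 0,"claw": 0.03}

```text
time_s: 6.73
ee_pos: [0.5931, 0.1841, 0.0759]
eef_rot: [3.141, -0.126, 1.606]
force: [-1.5, 0.0, 0.0]
grip_width: 0.03
```

```bash
python3 - <<'E'
from h import *
o=ctrl.get_obs();print(o['ee_pos'],o['eef_rot'])
go([.5884,.1807,.0075],92.4,7,maxs=.03)
E
```

```text
[0.59311789 0.18413153 0.07594489] [ 3.14117651 -0.12579924  1.60644369]
k 3 ax,ay,az [ 0.  -0.1 -0.1] dist [-0.0047 -0.0034 -0.0684]
[-3.9 -1.6 22.5]
[-3.9 -1.6 22.5]
[-3.9 -1.6 22.5]
```

Request:
step_arm:
  steps:
    - {"x": -0.004,"y": -0.0016,"z": 0.0225,"ax": 0,"ay": 0,"az": 0,"claw": 0.03}
    - {"x": -0.004,"y": -0.0016,"z": 0.0225,"ax": 0,"ay": 0,"az": 0,"claw": 0.03}
    - {"x": -0.004,"y": -0.0016,"z": 0.012,"ax": 0,"ay": 0,"az": 0,"claw": 0.03}
    - {"x": 0,"y": 0,"z": 0,"ax": 0,"ay": 0,"az": 0,"claw": 0.03}

```text
time_s: 7.07
ee_pos: [0.5906, 0.1816, 0.0203]
eef_rot: [3.133, -0.127, 1.611]
force: [-0.2, -0.5, -0.3]
grip_width: 0.0298
```

```bash
python3 - <<'E'
from h import *
o=ctrl.get_obs();print(o['ee_pos'],o['eef_rot'])
go([.5884,.1807,.0075],92.4,7,maxs=.03)
E
```

```text
[0.59062509 0.18160161 0.0203014 ] [ 3.13322971 -0.12684193  1.61140796]
k 1 ax,ay,az [ 0.5 -0.3 -0.1] dist [-0.0022 -0.0009 -0.0128]
[-2.4 -2.4 12.6]
```

Request:
step_arm:
  steps:
    - {"x": -0.0025,"y": -0.0025,"z": 0.0125,"ax": 0.4,"ay": 0,"az": 0,"claw": 0.03}
    - {"x": 0,"y": 0,"z": 0,"ax": 0,"ay": 0,"az": 0,"claw": 0.03}

```text
time_s: 7.23
ee_pos: [0.5883, 0.1805, 0.0082]
eef_rot: [3.14, -0.127, 1.612]
force: [-0.4, 0.1, -0.9]
grip_width: 0.0301
```

Request:
step_arm:
  steps:
    - {"x": 0,"y": 0,"z": 0.0015,"ax": 0,"ay": 0,"az": 0,"claw": 0.02}
    - {"x": 0,"y": 0,"z": 0,"ax": 0,"ay": 0,"az": 0,"claw": 0.01}
    - {"x": 0,"y": 0,"z": 0,"ax": 0,"ay": 0,"az": 0,"claw": 0.008}
    - {"x": 0,"y": 0,"z": 0,"ax": 0,"ay": 0,"az": 0,"claw": 0.005}

```text
time_s: 7.57
ee_pos: [0.5895, 0.1808, 0.0093]
eef_rot: [3.136, -0.128, 1.612]
force: [-0.6, 0.2, -0.1]
grip_width: 0.0116
```

```bash
python3 - <<'E'
from h import *
o=ctrl.get_obs();p=o['ee_pos'];print(p,o['eef_rot'],o['grip_width'])
A=tcp(); print(touv(*p[:2]),touv(.5884,.1807))
t=case(-.082,-.038,0); 
print(A[:3,:3].T@np.array([0,0,.056])*1000, A[:3,:3].T@np.array([t[0]-p[0],t[1]-p[1],0])*1000)
E
```

```text
[0.58948628 0.18075681 0.00925996] [ 3.13623585 -0.12760947  1.61171601] 0.011570937049404269
(np.float64(0.0595874076044266), np.float64(-0.03882021517928751)) (np.float64(0.05963573713249403), np.float64(-0.037733524307491814))
[  7.12675151   0.29754051 -55.54386449] [-140.26314874    7.16981974  -17.95855049]
```

Request:
step_arm:
  steps:
    - {"x": 0.0035,"y": 0,"z": -0.028,"ax": 0,"ay": 0,"az": 0,"claw": 0.005}
    - {"x": 0.0035,"y": 0,"z": -0.028,"ax": 0,"ay": 0,"az": 0,"claw": 0.005}
    - {"x": -0.035,"y": 0.002,"z": -0.0045,"ax": 0,"ay": 0,"az": 0,"claw": 0.005}
    - {"x": -0.035,"y": 0.002,"z": -0.0045,"ax": 0,"ay": 0,"az": -1,"claw": 0.005}
    - {"x": -0.035,"y": 0.002,"z": -0.0045,"ax": 0,"ay": 0,"az": -1,"claw": 0.005}

```text
time_s: 7.98
ee_pos: [0.6, 0.0781, 0.0703]
eef_rot: [3.129, -0.127, 1.656]
force: [0.1, 0.4, -0.9]
grip_width: 0.0117
```

Request:
step_arm:
  steps:
    - {"x": -0.032,"y": 0.002,"z": -0.0045,"ax": 0,"ay": 0,"az": -1,"claw": 0.005}
    - {"x": 0,"y": 0,"z": 0,"ax": 0,"ay": 0,"az": 0,"claw": 0.005}

```text
time_s: 8.15
ee_pos: [0.6058, 0.0397, 0.0723]
eef_rot: [3.124, -0.126, 1.673]
force: [0.3, -0.5, -0.3]
grip_width: 0.0116
```

```bash
python3 - <<'E'
from h import *
o=ctrl.get_obs();p=o['ee_pos'];print(p,o['eef_rot'],o['grip_width'],touv(*p[:2]))
go(case(-.082,-.038,.0105),95.5,7,maxs=.03)
E
```

```text
[0.60579451 0.03966649 0.07232251] [ 3.1241219  -0.12587741  1.67295375] 0.011565381381747833 (np.float64(-0.08241828325855206), np.float64(-0.0414313152468806))
k 3 ax,ay,az [ 0.3 -0.1  0.1] dist [-0.0035  0.0001 -0.0618]
[-2.4 -1.5 20.4]
[-2.4 -1.4 20.5]
[-2.4 -1.3 20.5]
```

Request:
step_arm:
  steps:
    - {"x": -0.0024,"y": -0.0015,"z": 0.0205,"ax": 0.3,"ay": 0,"az": 0,"claw": 0.005}
    - {"x": -0.0024,"y": -0.0015,"z": 0.0205,"ax": 0.3,"ay": 0,"az": 0,"claw": 0.005}
    - {"x": -0.002,"y": -0.001,"z": 0.017,"ax": 0.3,"ay": 0,"az": 0,"claw": 0.005}
    - {"x": 0,"y": 0,"z": 0,"ax": 0,"ay": 0,"az": 0,"claw": 0.005}

```text
time_s: 8.48
ee_pos: [0.6043, 0.0381, 0.0149]
eef_rot: [3.135, -0.125, 1.669]
force: [-0.4, -0.0, -1.1]
grip_width: 0.0113
```

```bash
python3 - <<'E'
from h import *
o=ctrl.get_obs();p=o['ee_pos'];print(p,o['eef_rot'],o['grip_width'],touv(*p[:2]))
go(case(-.082,-.038,.0105),95.5,7,maxs=.03)
E
```

```text
[0.6042799  0.03808475 0.01494859] [ 3.13474731 -0.12508181  1.66875491] 0.011342810407786882 (np.float64(-0.08384642340370187), np.float64(-0.039771082579592366))
k 1 ax,ay,az [ 0.4 -0.2  0.1] dist [-0.0019  0.0017 -0.0044]
[ 1.3 -1.8  4.6]
```

Request:
step_arm:
  steps:
    - {"x": 0.001,"y": -0.0015,"z": 0.0045,"ax": 0,"ay": 0,"az": 0,"claw": 0.005}
    - {"x": 0,"y": 0,"z": 0,"ax": 0,"ay": 0,"az": 0,"claw": 0.03}
    - {"x": 0,"y": 0,"z": 0,"ax": 0,"ay": 0,"az": 0,"claw": 0.03}
    - {"x": 0,"y": 0,"z": 0,"ax": 0,"ay": 0,"az": 0,"claw": 0.03}

```text
time_s: 8.82
ee_pos: [0.6035, 0.041, 0.013]
eef_rot: [3.132, -0.125, 1.67]
force: [-0.2, -0.7, 0.4]
grip_width: 0.0277
```

```bash
python3 - <<'E'
from h import *
o=ctrl.get_obs();p=o['ee_pos'];print(p,o['eef_rot'],o['grip_width'],touv(*p[:2]))
go([.53,-.07,.30],90,0)
E
```

```text
[0.60351871 0.04098175 0.01301169] [ 3.13195583 -0.12491545  1.6698654 ] 0.02767149734711515 (np.float64(-0.08088946670831035), np.float64(-0.039293123228197856))
k 8 ax,ay,az [ 0.  -0.9  0.7] dist [-0.0735 -0.111   0.287 ]
[ -8.3 -10.2 -37.3]
[ -9.  -10.1 -37.2]
[ -9.7 -10.  -37. ]
[-10.4  -9.9 -36.8]
[-11.1  -9.7 -36.7]
[-11.8  -9.6 -36.5]
[-12.5  -9.5 -36.3]
[-13.2  -9.3 -36.1]
```

First straight up out of the case, then across.

Request:
step_arm:
  steps:
    - {"x": 0.005,"y": 0,"z": -0.036,"ax": 0,"ay": 0,"az": 0,"claw": 0.03}
    - {"x": 0,"y": 0,"z": -0.037,"ax": 0,"ay": -0.9,"az": 0.7,"claw": 0.03}
    - {"x": -0.016,"y": -0.012,"z": -0.036,"ax": 0,"ay": -0.9,"az": 0.7,"claw": 0.03}
    - {"x": -0.016,"y": -0.012,"z": -0.036,"ax": 0,"ay": -0.9,"az": 0.7,"claw": 0.03}
    - {"x": -0.016,"y": -0.012,"z": -0.036,"ax": 0,"ay": -0.9,"az": 0.7,"claw": 0.03}

```text
time_s: 9.23
ee_pos: [0.5689, -0.0214, 0.1903]
eef_rot: [-3.138, -0.061, 1.622]
force: [0.7, -0.5, 0.4]
grip_width: 0.0302
```

Request:
step_arm:
  steps:
    - {"x": -0.016,"y": -0.012,"z": -0.036,"ax": 0,"ay": -0.9,"az": 0.7,"claw": 0.03}
    - {"x": -0.018,"y": -0.012,"z": -0.036,"ax": 0,"ay": -0.9,"az": 0.7,"claw": 0.03}
    - {"x": -0.018,"y": -0.012,"z": -0.036,"ax": 0,"ay": -0.9,"az": 0.7,"claw": 0.03}
    - {"x": 0,"y": 0,"z": 0,"ax": 0,"ay": -0.5,"az": 0,"claw": 0.03}
    - {"x": 0,"y": 0,"z": 0,"ax": 0,"ay": 0,"az": 0,"claw": 0.03}

```text
time_s: 9.65
ee_pos: [0.535, -0.0803, 0.307]
eef_rot: [3.127, 0.004, 1.58]
force: [0.1, 0.2, -1.0]
grip_width: 0.0302
```

```bash
cat >> h.py <<'E'
def survey(name):
    import pickle
    o=ctrl.get_obs(); print('tcp',o['ee_pos'].round(4),o['eef_rot'].round(3),o['time_s'],o['grip_width'].round(4))
    g=grab('wrist'); pickle.dump(g,open(f'pics/{name}.pkl','wb')); cv2.imwrite(f'pics/{name}.png',g[0][:,:,::-1])
    print('bench'); 
    for b in bars(g,show=False):
        if 36<b[2]<80 and 10<b[3]<14.5 and b[1]<0.0: print('c %.4f %.4f L %.1f W %.1f ang %.1f z %.4f'%b[:6],b[6])
    print('case')
    for b in bars(g,show=False,zs=.005):
        u,v=touv(b[0],b[1])
        if abs(u)<.11 and abs(v)<.09 and b[6].min()>30: print('c %.4f %.4f L %.1f W %.1f ang %.1f z %.4f'%b[:6],'uv %.4f %.4f'%(u,v), 'rel ang %.1f'%((b[4]-CY+90)%180-90))
    return g
E
python3 -c "
from h import *
survey('w3')"
```

```text
Traceback (most recent call last):
  File "h.py", line 77, in survey
    o=ctrl.get_obs(); print('tcp',o['ee_pos'].round(4),o['eef_rot'].round(3),o['time_s'],o['grip_width'].round(4))
                                                                                         ^^^^^^^^^^^^^^^^^^^^^
AttributeError: 'float' object has no attribute 'round'
```

```bash
sed -i "s/o\['grip_width'\].round(4))/o['grip_width'])/" h.py
python3 -c "
from h import *
survey('w3')"
```

```text
tcp [ 0.535  -0.0803  0.307 ] [3.127 0.004 1.58 ] 9.65 0.030220510837754684
bench
c 0.3650 -0.1185 L 59.4 W 12.7 ang -15.6 z 0.0117 [ 19. 112. 104.]
c 0.4499 -0.1414 L 75.8 W 12.6 ang -65.7 z 0.0116 [133. 131. 126.]
c 0.5488 -0.1421 L 44.2 W 11.9 ang -73.0 z 0.0113 [141. 142. 138.]
c 0.6289 -0.1413 L 59.3 W 12.7 ang 29.0 z 0.0112 [137. 139. 136.]
c 0.3545 -0.2372 L 59.1 W 13.2 ang -42.8 z 0.0115 [ 18. 104.  97.]
c 0.4417 -0.2371 L 44.4 W 12.3 ang 27.7 z 0.0116 [127. 124. 119.]
c 0.2756 -0.3132 L 59.3 W 13.3 ang -62.1 z 0.0114 [122.  14.  12.]
c 0.5334 -0.3215 L 43.6 W 13.5 ang 2.6 z 0.0109 [114. 112. 107.]
case
c 0.5160 0.0863 L 40.0 W 12.0 ang -82.5 z 0.0168 uv -0.0273 0.0435 rel ang 1.9
c 0.6018 0.0399 L 43.6 W 12.1 ang -84.5 z 0.0164 uv -0.0817 -0.0375 rel ang 0.0
```

View pics/w3.png

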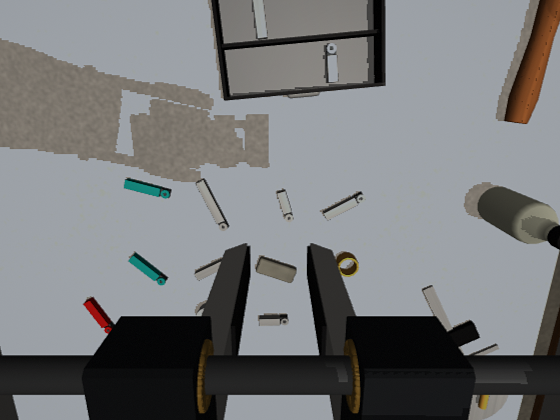

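```bash
python3 -c "
from h import *
go([.5488,-.1421,.04],107,0)"
```

```text
k 7 ax,ay,az [ 0.1  0.  -2.4] dist [ 0.0135 -0.0619 -0.2675]
[-8.7  1.3 38.3]
[-8.8  1.  38.3]
[-8.9  0.7 38.2]
[-8.9  0.4 38.2]
[-9.   0.1 38.2]
[-9.  -0.2 38.2]
[-9.  -0.5 38.2]
```

Request:
step_arm:
  steps:
    - {"x": -0.009,"y": 0.001,"z": 0.038,"ax": 0.1,"ay": 0,"az": -2.4,"claw": 0.03}
    - {"x": -0.009,"y": 0.001,"z": 0.038,"ax": 0.1,"ay": 0,"az": -2.4,"claw": 0.03}
    - {"x": -0.009,"y": 0.001,"z": 0.038,"ax": 0.1,"ay": 0,"az": -2.4,"claw": 0.03}
    - {"x": -0.009,"y": 0,"z": 0.038,"ax": 0.1,"ay": 0,"az": -2.4,"claw": 0.03}
    - {"x": -0.009,"y": 0,"z": 0.038,"ax": 0.1,"ay": 0,"az": -2.4,"claw": 0.03}

```text
time_s: 10.12
ee_pos: [0.5491, -0.1232, 0.1166]
eef_rot: [3.123, 0.01, 1.802]
force: [1.0, -0.5, -0.3]
grip_width: 0.0299
```

Request:
step_arm:
  steps:
    - {"x": -0.009,"y": 0,"z": 0.038,"ax": 0.1,"ay": 0,"az": -2.4,"claw": 0.03}
    - {"x": -0.009,"y": 0,"z": 0.03,"ax": 0.1,"ay": 0,"az": -2.4,"claw": 0.03}
    - {"x": 0,"y": 0,"z": 0,"ax": 0,"ay": 0,"az": 0,"claw": 0.03}

```text
time_s: 10.37
ee_pos: [0.5501, -0.139, 0.0351]
eef_rot: [3.139, 0.001, 1.894]
force: [-0.5, -0.1, -1.1]
grip_width: 0.0299
```

```bash
python3 -c "
from h import *
print(ctrl.get_obs()['ee_pos'])
go([.5488,-.1421,.003],107,0,maxs=.025)"
```

```text
[ 0.55005919 -0.13904709  0.03511291]
k 2 ax,ay,az [0.1 0.  0.7] dist [-0.0013 -0.0031 -0.0321]
[-1.2 -1.1 16.1]
[-1.3 -1.1 16.1]
```

Request:
step_arm:
  steps:
    - {"x": -0.001,"y": -0.001,"z": 0.016,"ax": 0.1,"ay": 0,"az": 0.7,"claw": 0.03}
    - {"x": -0.001,"y": -0.001,"z": 0.014,"ax": 0.1,"ay": 0,"az": 0.7,"claw": 0.03}
    - {"x": -0.001,"y": 0,"z": 0.001,"ax": 0,"ay": 0,"az": 0,"claw": 0.024}
    - {"x": 0,"y": 0,"z": 0,"ax": 0,"ay": 0,"az": 0,"claw": 0.024}

```text
time_s: 10.7
ee_pos: [0.5488, -0.1402, 0.0029]
eef_rot: [-3.138, -0.002, 1.865]
force: [-0.3, -0.1, -0.1]
grip_width: 0.0242
```

Request:
step_arm:
  steps:
    - {"x": 0,"y": 0,"z": 0,"ax": 0,"ay": 0,"az": 0,"claw": 0.01}
    - {"x": 0,"y": 0,"z": 0,"ax": 0,"ay": 0,"az": 0,"claw": 0.005}
    - {"x": 0,"y": 0,"z": 0,"ax": 0,"ay": 0,"az": 0,"claw": 0.005}
  grip_force: 40

```text
time_s: 10.95
ee_pos: [0.5505, -0.1397, 0.0064]
eef_rot: [3.141, 0.0, 1.865]
force: [-0.2, -0.1, -1.0]
grip_width: 0.0114
```

```bash
python3 -c "
from h import *
o=ctrl.get_obs();p=o['ee_pos'];print(p,o['grip_width'])
t=case(-.082,0,.075);print(t)
go([p[0],p[1]+.03,.08],100,0); print(); go(t,95.5,0)"
```

```text
[ 0.55045512 -0.13974366  0.00641392] 0.011417136098067517
[np.float64(0.5645163330333098), np.float64(0.036083018486924384), 0.075]
k 2 ax,ay,az [0.  0.  3.4] dist [0.     0.03   0.0736]
[ 14.3   4.4 -36.8]
[ 14.6   3.5 -36.8]

k 5 ax,ay,az [0.  0.  2.3] dist [0.0141 0.1758 0.0686]
[ 32.8  12.9 -13.7]
[ 33.3  11.6 -13.7]
[ 33.8  10.3 -13.7]
[ 34.1   8.9 -13.7]
[ 34.5   7.5 -13.7]
```

Request:
step_arm:
  steps:
    - {"x": 0.014,"y": 0.004,"z": -0.036,"ax": 0,"ay": 0,"az": 2.3,"claw": 0.005}
    - {"x": 0.033,"y": 0.012,"z": -0.02,"ax": 0,"ay": 0,"az": 2.3,"claw": 0.005}
    - {"x": 0.034,"y": 0.01,"z": -0.013,"ax": 0,"ay": 0,"az": 2.3,"claw": 0.005}
    - {"x": 0.034,"y": 0.009,"z": 0,"ax": 0,"ay": 0,"az": 2.3,"claw": 0.005}
    - {"x": 0.034,"y": 0.008,"z": 0,"ax": 0,"ay": 0,"az": 2.3,"claw": 0.005}

```text
time_s: 11.37
ee_pos: [0.564, 0.0151, 0.0825]
eef_rot: [3.136, 0.001, 1.648]
force: [0.5, -0.9, -0.5]
grip_width: 0.0116
```

Request:
step_arm:
  steps:
    - {"x": 0.016,"y": 0,"z": 0,"ax": 0,"ay": 0,"az": 0,"claw": 0.005}
    - {"x": 0,"y": 0,"z": 0,"ax": 0,"ay": 0,"az": 0,"claw": 0.005}

```text
time_s: 11.53
ee_pos: [0.5637, 0.0375, 0.0853]
eef_rot: [3.131, 0.0, 1.65]
force: [-0.5, -0.0, -0.9]
grip_width: 0.0112
```

```bash
python3 -c "
from h import *
g=survey('w4')
o=ctrl.get_obs();p=o['ee_pos'];print(touv(*p[:2]))
go(case(-.082,0,.013),95.5,0,maxs=.03)"
```

```text
tcp [0.5637 0.0375 0.0853] [3.131 0.    1.65 ] 11.5333 0.011173491428725486
bench
case
c 0.5148 0.0959 L 59.9 W 12.5 ang -82.8 z 0.0167 uv -0.0177 0.0437 rel ang 1.7
c 0.6019 0.0400 L 44.4 W 12.2 ang -84.7 z 0.0164 uv -0.0818 -0.0376 rel ang -0.3
(np.float64(-0.08168863978035039), np.float64(0.0005416607376862806))
k 3 ax,ay,az [ 0.2  0.  -0.3] dist [ 0.0006 -0.0003 -0.0724]
[-0.1 -0.1 24.1]
[-0.1  0.  24.1]
[-0.1  0.1 24.1]
```

View pics/w4.png

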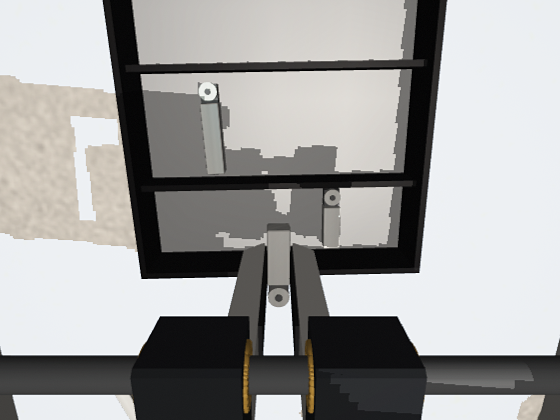

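```bash
cat >> h.py <<'E'
def held(g,u0=255,u1=300,v0=200,v1=330):
    "pose of the held bar's top from depth, in tool-down world axes"
    o=ctrl.get_obs()['ee_pos']
    P=cloud(g)[v0:v1,u0:u1].reshape(-1,3); im=g[0][v0:v1,u0:u1].reshape(-1,3)
    m=(im.min(1)>70)&(abs(P[:,2]-o[2]-.006)<.014); q=P[m]
    zt=np.median(q[:,2]); q=q[abs(q[:,2]-zt)<.004]
    r=cv2.minAreaRect((q[:,:2]*1000).astype(np.float32)); c=np.array(r[0])/1000
    v=np.linalg.lstsq(np.c_[q[:,:2]-c,np.ones(len(q))],q[:,2],rcond=None)[0]
    print('held n',len(q),'rect',r,'ztop-tcp %.4f'%(zt-o[2]),'slope',v[:2].round(3),'uv',touv(*c),'tcp uv',touv(*o[:2]))
E
python3 -c "
from h import *; import pickle
held(pickle.load(open('pics/w4.pkl','rb')))"
```

```text
held n 1676 rect ((565.1951904296875, 36.029239654541016), (22.117807388305664, 44.401737213134766), 16.934186935424805) ztop-tcp 0.0061 slope [-0.013  0.011] uv (np.float64(-0.08211906496585705), np.float64(-0.0006704946393034046)) tcp uv (np.float64(-0.08168863978035039), np.float64(0.0005416607376862806))
```

Request:
step_arm:
  steps:
    - {"x": 0,"y": 0,"z": 0.024,"ax": 0.2,"ay": 0,"az": -0.3,"claw": 0.005}
    - {"x": 0,"y": 0,"z": 0.024,"ax": 0.2,"ay": 0,"az": -0.3,"claw": 0.005}
    - {"x": 0,"y": 0,"z": 0.021,"ax": 0.2,"ay": 0,"az": -0.3,"claw": 0.005}
    - {"x": 0,"y": 0,"z": 0,"ax": 0,"ay": 0,"az": 0,"claw": 0.005}

```text
time_s: 11.92
ee_pos: [0.5666, 0.034, 0.0176]
eef_rot: [3.134, -0.0, 1.666]
force: [-3.2, 10.4, -14.1]
grip_width: 0.0113
```

```bash
python3 -c "
from h import *
o=ctrl.get_obs();print(o['ee_pos'],o['force'],o['moment'],touv(*o['ee_pos'][:2]))
g=survey('w5');held(g)
o=ctrl.get_obs();print(o['ee_pos'],o['force'])"
```

```text
[0.56656115 0.033997   0.0175947 ] [ -3.17148431  10.4003552  -14.10381041] [ 2.29880475  0.72964046 -0.06360135] (np.float64(-0.08427368641990071), np.float64(-0.0018338777652092588))
tcp [0.5666 0.034  0.0176] [ 3.134 -0.     1.666] 11.9167 0.011268031728050472
bench
case
c 0.5148 0.0959 L 60.1 W 12.5 ang -82.5 z 0.0167 uv -0.0177 0.0437 rel ang 1.9
c 0.6021 0.0399 L 44.1 W 12.5 ang -84.8 z 0.0164 uv -0.0818 -0.0378 rel ang -0.3
c 0.5643 0.0535 L 11.8 W 1.6 ang 4.3 z 0.0180 uv -0.0646 -0.0015 rel ang 88.7
held n 1846 rect ((567.5822143554688, 31.608699798583984), (22.386470794677734, 46.22758483886719), 14.270112991333008) ztop-tcp 0.0052 slope [-0.014  0.01 ] uv (np.float64(-0.08674940150313049), np.float64(-0.00261960710192516)) tcp uv (np.float64(-0.08406470304696144), np.float64(-0.001829755455582059))
[0.56653687 0.03420461 0.01864597] [-2.87174417  9.73881031 -8.07488438]
```

View pics/w5.png

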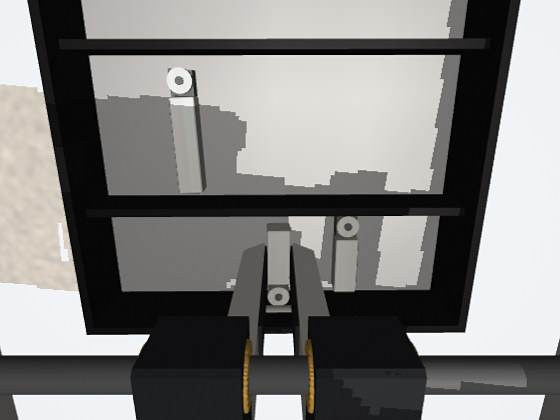

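Request:
step_arm:
  steps:
    - {"x": 0.006,"y": -0.001,"z": -0.006,"ax": 0,"ay": 0,"az": 0,"claw": 0.005}
    - {"x": 0,"y": 0,"z": 0,"ax": 0,"ay": 0,"az": 0,"claw": 0.005}

```text
time_s: 12.13
ee_pos: [0.5645, 0.0384, 0.025]
eef_rot: [3.136, -0.001, 1.664]
force: [0.4, -0.3, -0.2]
grip_width: 0.0114
```

```bash
python3 -c "
from h import *
o=ctrl.get_obs();print(o['ee_pos'],o['force'],o['moment'],touv(*o['ee_pos'][:2]))
g=survey('w6');held(g)"
```

```text
[0.56446705 0.03842558 0.02495886] [ 0.40684923 -0.32906848 -0.23559618] [-0.11442998  0.07793247 -0.03091772] (np.float64(-0.07966362395663942), np.float64(-0.00017709476477672414))
tcp [0.5645 0.0384 0.025 ] [ 3.136e+00 -1.000e-03  1.664e+00] 12.1333 0.011410074236860435
bench
case
c 0.5150 0.0958 L 59.9 W 12.7 ang -82.7 z 0.0167 uv -0.0178 0.0436 rel ang 1.7
c 0.6019 0.0397 L 44.5 W 12.3 ang -84.8 z 0.0165 uv -0.0821 -0.0376 rel ang -0.4
held n 1714 rect ((562.403564453125, 33.88236999511719), (49.392147064208984, 22.549543380737305), 89.89142608642578) ztop-tcp 0.0064 slope [-0.01   0.018] uv (np.float64(-0.08398640131182378), np.float64(0.002315351957326202)) tcp uv (np.float64(-0.08014025588773499), np.float64(-0.0002606609599358502))
```

Request:
step_arm:
  steps:
    - {"x": 0.001,"y": 0,"z": 0.008,"ax": 0,"ay": 0,"az": 0,"claw": 0.005}
    - {"x": 0,"y": 0,"z": 0.003,"ax": 0,"ay": 0,"az": 0,"claw": 0.005}
    - {"x": 0,"y": 0,"z": 0,"ax": 0,"ay": 0,"az": 0,"claw": 0.005}

```text
time_s: 12.43
ee_pos: [0.5658, 0.0375, 0.0147]
eef_rot: [3.132, 0.0, 1.663]
force: [-0.6, 0.9, 0.5]
grip_width: 0.0114
```

Request:
step_arm:
  steps:
    - {"x": 0.001,"y": -0.001,"z": 0.002,"ax": 0,"ay": 0,"az": 0,"claw": 0.005}
    - {"x": 0,"y": 0,"z": 0,"ax": 0,"ay": 0,"az": 0,"claw": 0.02}
    - {"x": 0,"y": 0,"z": 0,"ax": 0,"ay": 0,"az": 0,"claw": 0.03}
    - {"x": 0,"y": 0,"z": 0,"ax": 0,"ay": 0,"az": 0,"claw": 0.03}

```text
time_s: 12.77
ee_pos: [0.5648, 0.038, 0.0125]
eef_rot: [3.132, 0.0, 1.662]
force: [-0.2, 0.2, 0.1]
grip_width: 0.0279
```

Request:
step_arm:
  steps:
    - {"x": 0,"y": 0,"z": -0.035,"ax": 0,"ay": 0,"az": 0,"claw": 0.03}
    - {"x": 0,"y": 0,"z": -0.04,"ax": 0,"ay": 0,"az": 0,"claw": 0.03}
    - {"x": -0.015,"y": 0,"z": -0.038,"ax": 0,"ay": 0,"az": 1,"claw": 0.03}
    - {"x": -0.015,"y": -0.005,"z": -0.038,"ax": 0,"ay": 0,"az": 1,"claw": 0.03}
    - {"x": -0.015,"y": -0.005,"z": -0.038,"ax": 0,"ay": 0,"az": 1,"claw": 0.03}

```text
time_s: 13.18
ee_pos: [0.5529, -0.0062, 0.1996]
eef_rot: [-3.135, -0.001, 1.613]
force: [0.9, 0.1, 0.5]
grip_width: 0.0302
```

Request:
step_arm:
  steps:
    - {"x": -0.03,"y": -0.005,"z": -0.025,"ax": 0,"ay": 0,"az": 1,"claw": 0.03}
    - {"x": -0.03,"y": -0.005,"z": -0.025,"ax": 0,"ay": 0,"az": 1,"claw": 0.03}
    - {"x": -0.01,"y": -0.005,"z": -0.025,"ax": 0,"ay": 0,"az": 1,"claw": 0.03}
    - {"x": 0,"y": 0,"z": 0,"ax": 0,"ay": 0,"az": 0,"claw": 0.03}

```text
time_s: 13.52
ee_pos: [0.5401, -0.0814, 0.2882]
eef_rot: [3.134, 0.002, 1.556]
force: [0.0, -0.6, 0.8]
grip_width: 0.0299
```

```bash
python3 -c "
from h import *
g=survey('w7')"
```

```text
tcp [ 0.5401 -0.0814  0.2882] [3.134e+00 2.000e-03 1.556e+00] 13.5167 0.02986532395299454
bench
c 0.3653 -0.1184 L 60.0 W 12.5 ang -14.5 z 0.0116 [ 19. 111. 103.]
c 0.4502 -0.1413 L 75.4 W 12.8 ang -65.2 z 0.0116 [127. 125. 120.]
c 0.6291 -0.1415 L 59.3 W 12.9 ang 28.4 z 0.0113 [139. 141. 137.]
c 0.3547 -0.2373 L 59.2 W 13.4 ang -43.7 z 0.0114 [ 18. 103.  96.]
c 0.4410 -0.2377 L 41.6 W 12.5 ang 28.0 z 0.0115 [126. 124. 119.]
c 0.5337 -0.3210 L 42.2 W 13.1 ang 1.0 z 0.0111 [114. 112. 108.]
case
c 0.5162 0.0844 L 36.2 W 12.0 ang -82.8 z 0.0167 uv -0.0293 0.0434 rel ang 1.7
c 0.6016 0.0397 L 43.2 W 12.1 ang -83.4 z 0.0166 uv -0.0820 -0.0373 rel ang 1.1
c 0.5642 0.0364 L 43.8 W 12.0 ang -84.4 z 0.0165 uv -0.0817 0.0003 rel ang 0.1
```

View pics/w7.png

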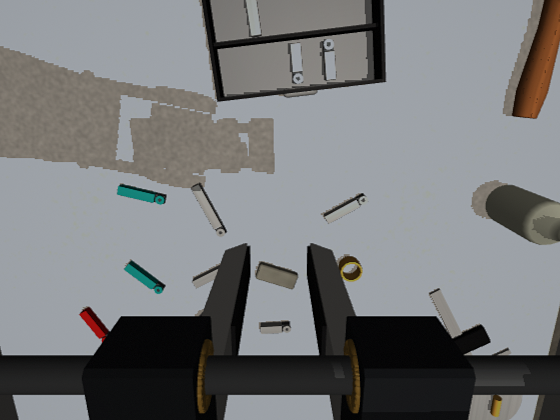

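```bash
python3 -c "
from h import *
go([.6291,-.1415,.04],29,0)"
```

```text
k 9 ax,ay,az [ 0.  -0.   6.7] dist [ 0.0891 -0.0608 -0.2458]
[-6.6  9.8 27.4]
[-5.4 10.6 27.4]
[-4.1 11.1 27.4]
[-2.8 11.6 27.4]
[-1.4 11.8 27.3]
[-0.  11.9 27.3]
[ 1.4 11.9 27.3]
[ 2.8 11.6 27.3]
[ 4.1 11.2 27.3]
```

Request:
step_arm:
  steps:
    - {"x": -0.0065,"y": 0.01,"z": 0.027,"ax": 0,"ay": 0,"az": 6.7,"claw": 0.03}
    - {"x": -0.0055,"y": 0.0105,"z": 0.027,"ax": 0,"ay": 0,"az": 6.7,"claw": 0.03}
    - {"x": -0.004,"y": 0.011,"z": 0.027,"ax": 0,"ay": 0,"az": 6.7,"claw": 0.03}
    - {"x": -0.003,"y": 0.0115,"z": 0.027,"ax": 0,"ay": 0,"az": 6.7,"claw": 0.03}
    - {"x": -0.0015,"y": 0.012,"z": 0.027,"ax": 0,"ay": 0,"az": 6.7,"claw": 0.03}

```text
time_s: 13.98
ee_pos: [0.5924, -0.1131, 0.1496]
eef_rot: [3.128, -0.006, 0.956]
force: [0.6, 0.3, 0.1]
grip_width: 0.0299
```

Request:
step_arm:
  steps:
    - {"x": 0,"y": 0.012,"z": 0.027,"ax": 0,"ay": 0,"az": 6.7,"claw": 0.03}
    - {"x": 0.0015,"y": 0.012,"z": 0.027,"ax": 0,"ay": 0,"az": 6.7,"claw": 0.03}
    - {"x": 0.003,"y": 0.0115,"z": 0.027,"ax": 0,"ay": 0,"az": 6.7,"claw": 0.03}
    - {"x": 0.004,"y": 0.011,"z": 0.02,"ax": 0,"ay": 0,"az": 6,"claw": 0.03}
    - {"x": 0,"y": 0,"z": 0,"ax": 0,"ay": 0,"az": 0,"claw": 0.03}

```text
time_s: 14.4
ee_pos: [0.6298, -0.1374, 0.031]
eef_rot: [-3.14, 0.0, 0.475]
force: [-1.4, -0.5, -0.4]
grip_width: 0.0298
```

```bash
python3 -c "
from h import *
print(ctrl.get_obs()['ee_pos'])
go([.6291,-.1415,.003],29,0,maxs=.025)"
```

```text
[ 0.62984225 -0.13735928  0.03096185]
k 2 ax,ay,az [-0.1  0.  -0.9] dist [-0.0007 -0.0041 -0.028 ]
[-1.3  1.7 14. ]
[-1.3  1.7 14. ]
```

Request:
step_arm:
  steps:
    - {"x": -0.0015,"y": 0.0017,"z": 0.014,"ax": 0,"ay": 0,"az": -0.9,"claw": 0.03}
    - {"x": -0.0015,"y": 0.0017,"z": 0.012,"ax": 0,"ay": 0,"az": -0.9,"claw": 0.03}
    - {"x": 0,"y": 0,"z": 0,"ax": 0,"ay": 0,"az": 0,"claw": 0.024}
    - {"x": 0,"y": 0,"z": 0,"ax": 0,"ay": 0,"az": 0,"claw": 0.02}

```text
time_s: 14.73
ee_pos: [0.6269, -0.1388, 0.0024]
eef_rot: [-3.136, 0.003, 0.522]
force: [-0.5, 0.2, 0.5]
grip_width: 0.0214
```

Request:
step_arm:
  steps:
    - {"x": 0.0005,"y": 0.0035,"z": 0,"ax": 0,"ay": 0,"az": 0.8,"claw": 0.02}
    - {"x": 0,"y": 0,"z": 0.0005,"ax": 0,"ay": 0,"az": 0,"claw": 0.015}
    - {"x": 0,"y": 0,"z": 0.001,"ax": 0,"ay": 0,"az": 0,"claw": 0.005}
    - {"x": 0,"y": 0,"z": 0.001,"ax": 0,"ay": 0,"az": 0,"claw": 0.005}
    - {"x": 0,"y": 0,"z": 0.001,"ax": 0,"ay": 0,"az": 0,"claw": 0.005}

```text
time_s: 15.15
ee_pos: [0.6306, -0.1414, 0.0041]
eef_rot: [-3.14, 0.0, 0.51]
force: [-6.3, 0.8, 9.1]
grip_width: 0.0113
```

```bash
python3 -c "
from h import *
o=ctrl.get_obs();p=o['ee_pos'];print(p,o['eef_rot'],o['grip_width'],o['force'])
A=tcp();print('slide offset along bar', (np.array([.6291,-.1415])-p[:2])@A[:2,0])
go(case(-.016,0,.08),95.5,0)"
```

```text
[ 0.63057857 -0.14138738  0.0040789 ] [-3.13963266e+00  7.20887111e-05  5.09898723e-01] 0.011292509864395532 [-6.29064027  0.77854284  9.09106534]
slide offset along bar -0.0013454557196923252
k 10 ax,ay,az [-0.  -0.  -6.6] dist [-0.0724  0.2432  0.0759]
[  5.5 -24.8  -7.5]
[  8.4 -24.   -7.5]
[ 11.1 -22.8  -7.6]
[ 13.6 -21.4  -7.6]
[ 16.  -19.7  -7.6]
[ 18.2 -17.7  -7.6]
[ 20.1 -15.5  -7.6]
[ 21.8 -13.1  -7.6]
[ 23.1 -10.5  -7.6]
[24.2 -7.7 -7.6]
```

Request:
step_arm:
  steps:
    - {"x": 0,"y": 0,"z": -0.03,"ax": 0,"ay": 0,"az": 0,"claw": 0.005}
    - {"x": 0.0055,"y": -0.025,"z": -0.03,"ax": 0,"ay": 0,"az": -6.6,"claw": 0.005}
    - {"x": 0.0085,"y": -0.024,"z": -0.02,"ax": 0,"ay": 0,"az": -6.6,"claw": 0.005}
    - {"x": 0.011,"y": -0.023,"z": 0,"ax": 0,"ay": 0,"az": -6.6,"claw": 0.005}
    - {"x": 0.0135,"y": -0.0215,"z": 0,"ax": 0,"ay": 0,"az": -6.6,"claw": 0.005}

```text
time_s: 15.57
ee_pos: [0.6005, -0.0449, 0.0881]
eef_rot: [-3.141, -0.002, 0.98]
force: [-0.8, -0.2, -1.5]
grip_width: 0.0114
```

Request:
step_arm:
  steps:
    - {"x": 0.016,"y": -0.0195,"z": 0,"ax": 0,"ay": 0,"az": -6.6,"claw": 0.005}
    - {"x": 0.018,"y": -0.0175,"z": 0,"ax": 0,"ay": 0,"az": -6.6,"claw": 0.005}
    - {"x": 0.02,"y": -0.0155,"z": 0,"ax": 0,"ay": 0,"az": -6.6,"claw": 0.005}
    - {"x": 0.022,"y": -0.013,"z": 0,"ax": 0,"ay": 0,"az": -6.6,"claw": 0.005}
    - {"x": 0.023,"y": -0.0105,"z": 0,"ax": 0,"ay": 0,"az": -6.6,"claw": 0.005}

```text
time_s: 15.98
ee_pos: [0.561, 0.0813, 0.0914]
eef_rot: [3.135, -0.002, 1.585]
force: [0.3, -0.5, -1.0]
grip_width: 0.0114
```

```bash
python3 -c "
from h import *
o=ctrl.get_obs();p=o['ee_pos'];print(p,o['eef_rot'],o['grip_width'],o['force'])
go(case(-.016,0,.08),95.5,0)"
```

```text
[0.56100226 0.08128894 0.09144725] [ 3.13522142e+00 -1.96102121e-03  1.58523688e+00] 0.011406379928992688 [ 0.31473926 -0.45868703 -1.0209812 ]
k 1 ax,ay,az [ 0.4 -0.1 -4.7] dist [-0.0029  0.0205 -0.0114]
[20.5 -2.6 11.5]
```

Request:
step_arm:
  steps:
    - {"x": 0.016,"y": -0.0025,"z": 0.01,"ax": 0.3,"ay": 0,"az": -4,"claw": 0.005}
    - {"x": 0,"y": 0,"z": 0,"ax": 0,"ay": 0,"az": 0,"claw": 0.005}

```text
time_s: 16.15
ee_pos: [0.557, 0.1018, 0.0823]
eef_rot: [3.139, -0.002, 1.67]
force: [-0.8, 0.5, -0.6]
grip_width: 0.0113
```

```bash
python3 -c "
from h import *
g=survey('w8');held(g)
go(case(-.016,0,.03),95.5,0)"
```

```text
tcp [0.557  0.1018 0.0823] [ 3.139e+00 -2.000e-03  1.670e+00] 16.15 0.011280733736256396
bench
case
c 0.5149 0.0961 L 60.2 W 12.2 ang -83.0 z 0.0165 uv -0.0175 0.0436 rel ang 1.5
c 0.6024 0.0443 L 30.4 W 11.2 ang -78.8 z 0.0163 uv -0.0775 -0.0385 rel ang 5.6
c 0.5663 0.0185 L 11.0 W 10.0 ang 10.9 z 0.0162 uv -0.0997 -0.0001 rel ang -84.7
held n 2362 rect ((554.6500244140625, 101.243408203125), (59.8445930480957, 22.296323776245117), 88.55707550048828) ztop-tcp 0.0064 slope [-0.011 -0.008] uv (np.float64(-0.01619147185742286), np.float64(0.003529597348850045)) tcp uv (np.float64(-0.016972431401340554), np.float64(0.00042920840057405))
k 2 ax,ay,az [ 0.1 -0.1 -0. ] dist [ 0.0003  0.001  -0.0534]
[ 0.4  0.1 26.7]
[ 0.5  0.2 26.7]
```

View pics/w8.png

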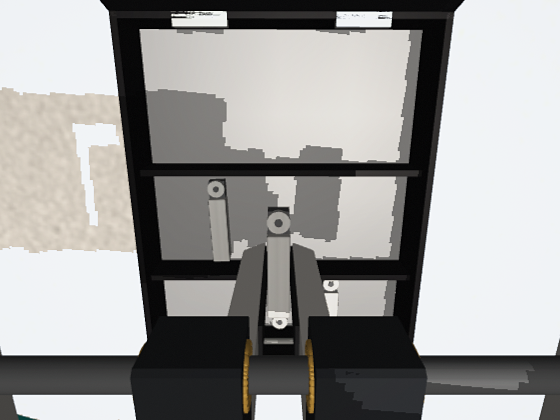

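Request:
step_arm:
  steps:
    - {"x": 0.0005,"y": 0,"z": 0.027,"ax": 0,"ay": 0,"az": 0,"claw": 0.005}
    - {"x": 0.0005,"y": 0,"z": 0.025,"ax": 0,"ay": 0,"az": 0,"claw": 0.005}
    - {"x": 0,"y": 0,"z": 0.009,"ax": 0,"ay": 0,"az": 0,"claw": 0.005}
    - {"x": 0,"y": 0,"z": 0,"ax": 0,"ay": 0,"az": 0,"claw": 0.005}

```text
time_s: 16.53
ee_pos: [0.561, 0.0994, 0.024]
eef_rot: [3.13, -0.002, 1.656]
force: [0.2, 0.2, -1.1]
grip_width: 0.0116
```

```bash
python3 -c "
from h import *
o=ctrl.get_obs();p=o['ee_pos'];print(p,o['force'],touv(*p[:2]))"
```

```text
[0.56100602 0.09942551 0.02396139] [ 0.18003879  0.19216002 -1.13833619] (np.float64(-0.018614487181316107), np.float64(-0.002621210634839775))
```

Request:
step_arm:
  steps:
    - {"x": 0.003,"y": -0.002,"z": 0.009,"ax": 0,"ay": 0,"az": 0,"claw": 0.005}
    - {"x": 0,"y": 0,"z": 0.004,"ax": 0,"ay": 0,"az": 0,"claw": 0.005}
    - {"x": 0,"y": 0,"z": 0,"ax": 0,"ay": 0,"az": 0,"claw": 0.005}

```text
time_s: 16.78
ee_pos: [0.5602, 0.101, 0.0123]
eef_rot: [3.128, -0.002, 1.651]
force: [-0.1, 0.3, -0.8]
grip_width: 0.0112
```

Request:
step_arm:
  steps:
    - {"x": 0.001,"y": 0,"z": 0.0015,"ax": 0,"ay": 0,"az": 0,"claw": 0.005}
    - {"x": 0,"y": 0,"z": 0,"ax": 0,"ay": 0,"az": 0,"claw": 0.02}
    - {"x": 0,"y": 0,"z": 0,"ax": 0,"ay": 0,"az": 0,"claw": 0.03}
    - {"x": 0,"y": 0,"z": 0,"ax": 0,"ay": 0,"az": 0,"claw": 0.03}

```text
time_s: 17.12
ee_pos: [0.5614, 0.102, 0.0129]
eef_rot: [3.125, -0.002, 1.651]
force: [-0.3, -0.6, -0.1]
grip_width: 0.0281
```

Request:
step_arm:
  steps:
    - {"x": 0,"y": 0,"z": -0.035,"ax": 0,"ay": 0,"az": 0,"claw": 0.03}
    - {"x": 0,"y": 0,"z": -0.04,"ax": 0,"ay": 0,"az": 0,"claw": 0.03}
    - {"x": -0.033,"y": -0.008,"z": -0.022,"ax": 0,"ay": 0,"az": 0,"claw": 0.03}
    - {"x": -0.033,"y": -0.008,"z": -0.022,"ax": 0,"ay": 0,"az": 0,"claw": 0.03}
    - {"x": -0.033,"y": -0.008,"z": -0.022,"ax": 0,"ay": 0,"az": 0,"claw": 0.03}

```text
time_s: 17.53
ee_pos: [0.541, 0.0029, 0.1555]
eef_rot: [3.131, -0.002, 1.658]
force: [0.9, -0.1, 0.6]
grip_width: 0.0299
```

Request:
step_arm:
  steps:
    - {"x": -0.03,"y": -0.01,"z": -0.025,"ax": 0,"ay": 0,"az": 0,"claw": 0.03}
    - {"x": -0.03,"y": -0.01,"z": -0.025,"ax": 0,"ay": 0,"az": 0,"claw": 0.03}
    - {"x": -0.02,"y": -0.01,"z": -0.025,"ax": 0,"ay": 0,"az": 0,"claw": 0.03}
    - {"x": 0,"y": 0,"z": 0,"ax": 0,"ay": 0,"az": 0,"claw": 0.03}

```text
time_s: 17.87
ee_pos: [0.5159, -0.0872, 0.2393]
eef_rot: [3.123, 0.002, 1.655]
force: [0.4, -0.2, 0.2]
grip_width: 0.0304
```

```bash
python3 -c "
from h import *
g=survey('w9')
go([.4500,-.1414,.04],114.5,0)"
```

```text
tcp [ 0.5159 -0.0872  0.2393] [3.123e+00 2.000e-03 1.655e+00] 17.8667 0.03039577321711953
bench
c 0.3648 -0.1184 L 59.5 W 12.7 ang -15.2 z 0.0117 [ 19. 111. 103.]
c 0.4501 -0.1414 L 76.0 W 12.3 ang -65.4 z 0.0115 [134. 133. 128.]
c 0.3544 -0.2376 L 59.7 W 13.4 ang -44.0 z 0.0114 [ 17. 103.  96.]
c 0.4386 -0.2389 L 36.4 W 12.5 ang 27.5 z 0.0115 [123. 120. 116.]
c 0.2763 -0.3136 L 60.5 W 13.5 ang -61.8 z 0.0115 [121.  14.  13.]
c 0.5336 -0.3211 L 42.5 W 14.2 ang 1.2 z 0.0110 [112. 110. 106.]
c 0.4938 -0.4087 L 45.8 W 13.3 ang 24.9 z 0.0113 [ 17. 109. 101.]
case
c 0.5172 0.0760 L 19.8 W 11.9 ang -84.5 z 0.0167 uv -0.0377 0.0433 rel ang -0.0
c 0.5617 0.0809 L 18.6 W 12.1 ang -86.4 z 0.0166 uv -0.0371 -0.0016 rel ang -2.0
c 0.6017 0.0403 L 43.1 W 12.2 ang -84.9 z 0.0165 uv -0.0814 -0.0374 rel ang -0.4
c 0.5642 0.0360 L 42.9 W 12.3 ang -84.8 z 0.0166 uv -0.0820 0.0003 rel ang -0.3
k 6 ax,ay,az [ 0.2  0.  -3.3] dist [-0.0659 -0.0556 -0.1971]
[ -8.3 -12.3  32.7]
[ -7.6 -12.6  32.7]
[ -6.9 -13.   32.7]
[ -6.1 -13.2  32.8]
[ -5.4 -13.5  32.8]
[ -4.6 -13.7  32.8]
```

Long bar next.

Request:
step_arm:
  steps:
    - {"x": -0.008,"y": -0.0125,"z": 0.0325,"ax": 0.2,"ay": 0,"az": -3.3,"claw": 0.03}
    - {"x": -0.0075,"y": -0.0125,"z": 0.0325,"ax": 0.2,"ay": 0,"az": -3.3,"claw": 0.03}
    - {"x": -0.007,"y": -0.013,"z": 0.0325,"ax": 0.2,"ay": 0,"az": -3.3,"claw": 0.03}
    - {"x": -0.006,"y": -0.013,"z": 0.0325,"ax": 0.2,"ay": 0,"az": -3.3,"claw": 0.03}
    - {"x": -0.0055,"y": -0.0135,"z": 0.0325,"ax": 0.2,"ay": 0,"az": -3.3,"claw": 0.03}

```text
time_s: 18.33
ee_pos: [0.4638, -0.1303, 0.0725]
eef_rot: [3.132, 0.01, 1.957]
force: [0.8, -1.5, -0.2]
grip_width: 0.0299
```

Request:
step_arm:
  steps:
    - {"x": -0.0045,"y": -0.012,"z": 0.03,"ax": 0.2,"ay": 0,"az": -3,"claw": 0.03}
    - {"x": 0,"y": 0,"z": 0,"ax": 0,"ay": 0,"az": 0,"claw": 0.03}

```text
time_s: 18.5
ee_pos: [0.4496, -0.1373, 0.0347]
eef_rot: [-3.139, 0.003, 2.016]
force: [-0.1, 1.4, -0.1]
grip_width: 0.0304
```

```bash
python3 -c "
from h import *
print(ctrl.get_obs()['ee_pos'])
go([.4501,-.1414,.003],114.5,0,maxs=.025)"
```

```text
[ 0.44956914 -0.13731604  0.03468718]
k 2 ax,ay,az [-0.1  0.1  0.5] dist [ 0.0005 -0.0041 -0.0317]
[-1.9 -0.6 15.9]
[-1.9 -0.6 15.8]
```

Request:
step_arm:
  steps:
    - {"x": -0.002,"y": -0.0005,"z": 0.016,"ax": 0,"ay": 0,"az": 0.5,"claw": 0.03}
    - {"x": -0.002,"y": -0.0005,"z": 0.014,"ax": 0,"ay": 0,"az": 0.5,"claw": 0.03}
    - {"x": 0,"y": 0,"z": 0,"ax": 0,"ay": 0,"az": 0,"claw": 0.03}
    - {"x": 0,"y": 0,"z": 0,"ax": 0,"ay": 0,"az": 0,"claw": 0.026}

```text
time_s: 18.83
ee_pos: [0.4518, -0.1385, 0.005]
eef_rot: [-3.138, 0.001, 1.993]
force: [-0.1, 0.1, -0.2]
grip_width: 0.027
```

```bash
python3 -c "
from h import *
print(ctrl.get_obs()['ee_pos'])
go([.4501,-.1414,.002],114.5,0,maxs=.025)"
```

```text
[ 0.45184235 -0.13850367  0.00502221]
k 1 ax,ay,az [-0.2  0.1 -0.3] dist [-0.0017 -0.0029 -0.003 ]
[-1.9 -2.8  3. ]
```

Request:
step_arm:
  steps:
    - {"x": -0.002,"y": -0.003,"z": 0.003,"ax": 0,"ay": 0,"az": 0,"claw": 0.024}
    - {"x": 0,"y": 0,"z": 0,"ax": 0,"ay": 0,"az": 0,"claw": 0.016}
    - {"x": 0,"y": 0,"z": 0.001,"ax": 0,"ay": 0,"az": 0,"claw": 0.005}
    - {"x": 0,"y": 0,"z": 0.001,"ax": 0,"ay": 0,"az": 0,"claw": 0.005}
    - {"x": 0,"y": 0,"z": 0.001,"ax": 0,"ay": 0,"az": 0,"claw": 0.005}

```text
time_s: 19.25
ee_pos: [0.4522, -0.1411, 0.0039]
eef_rot: [-3.141, 0.004, 1.993]
force: [-8.4, 1.5, 16.9]
grip_width: 0.0113
```

```bash
python3 -c "
from h import *
o=ctrl.get_obs();p=o['ee_pos'];print(p,o['eef_rot'],o['grip_width'],o['force'])
A=tcp();print('slide offset along bar', (np.array([.4501,-.1414])-p[:2])@A[:2,0])
go(case(.066,0,.10),95.5,0)"
```

```text
[ 0.45215066 -0.14106489  0.00386023] [-3.14140113  0.00428338  1.99320034] 0.011255843172399756 [-8.41657896  1.5165943  16.90652502]
slide offset along bar 0.000535019235883866
k 9 ax,ay,az [0.  0.  2.1] dist [0.0981 0.3245 0.0961]
[ 28.4  24.7 -10.8]
[ 29.3  23.7 -10.8]
[ 30.1  22.6 -10.8]
[ 30.9  21.5 -10.8]
[ 31.7  20.4 -10.8]
[ 32.4  19.2 -10.7]
[ 33.1  18.  -10.7]
[ 33.7  16.8 -10.7]
[ 34.3  15.6 -10.7]
```

Request:
step_arm:
  steps:
    - {"x": 0.01,"y": 0.008,"z": -0.034,"ax": 0,"ay": 0,"az": 2.1,"claw": 0.005}
    - {"x": 0.029,"y": 0.024,"z": -0.022,"ax": 0,"ay": 0,"az": 2.1,"claw": 0.005}
    - {"x": 0.03,"y": 0.023,"z": -0.02,"ax": 0,"ay": 0,"az": 2.1,"claw": 0.005}
    - {"x": 0.031,"y": 0.022,"z": -0.01,"ax": 0,"ay": 0,"az": 2.1,"claw": 0.005}
    - {"x": 0.032,"y": 0.02,"z": -0.005,"ax": 0,"ay": 0,"az": 2.1,"claw": 0.005}

```text
time_s: 19.67
ee_pos: [0.5001, 0.0167, 0.0988]
eef_rot: [3.142, 0.003, 1.793]
force: [0.8, -0.5, -0.9]
grip_width: 0.0114
```

Request:
step_arm:
  steps:
    - {"x": 0.032,"y": 0.019,"z": 0,"ax": 0,"ay": 0,"az": 2.1,"claw": 0.005}
    - {"x": 0.033,"y": 0.018,"z": 0,"ax": 0,"ay": 0,"az": 2.1,"claw": 0.005}
    - {"x": 0.033,"y": 0.017,"z": 0,"ax": 0,"ay": 0,"az": 2.1,"claw": 0.005}
    - {"x": 0.033,"y": 0.016,"z": 0,"ax": 0,"ay": 0,"az": 2.1,"claw": 0.005}

```text
time_s: 20.0
ee_pos: [0.5497, 0.1658, 0.1034]
eef_rot: [3.134, 0.002, 1.638]
force: [0.6, -0.8, -1.4]
grip_width: 0.0118
```

```bash
python3 -c "
from h import *
o=ctrl.get_obs();p=o['ee_pos'];print(p,o['eef_rot'],o['grip_width'],o['force'])
go(case(.066,0,.09),95.5,0)"
```

```text
[0.54973263 0.16584087 0.10339312] [3.13398871e+00 2.15646946e-03 1.63795890e+00] 0.011750706558167841 [ 0.59207864 -0.78145051 -1.35689949]
k 1 ax,ay,az [ 0.4  0.1 -1.7] dist [ 0.0005  0.0176 -0.0134]
[17.5  1.6 13.4]
```

Request:
step_arm:
  steps:
    - {"x": 0.014,"y": 0,"z": 0.013,"ax": 0.4,"ay": 0,"az": -1.5,"claw": 0.005}
    - {"x": 0,"y": 0,"z": 0,"ax": 0,"ay": 0,"az": 0,"claw": 0.005}
    - {"x": 0,"y": 0,"z": 0,"ax": 0,"ay": 0,"az": 0,"claw": 0.005}

```text
time_s: 20.25
ee_pos: [0.5499, 0.1874, 0.0911]
eef_rot: [3.138, 0.001, 1.668]
force: [0.1, 0.0, -0.8]
grip_width: 0.0115
```

```bash
python3 -c "
from h import *
g=survey('w10');held(g,v0=180,v1=350)
go(case(.066,0,.03),95.5,0)"
```

```text
tcp [0.5499 0.1874 0.0911] [3.138e+00 1.000e-03 1.668e+00] 20.25 0.011453323969130898
bench
case
c 0.5129 0.1124 L 24.1 W 11.9 ang -84.5 z 0.0165 uv -0.0011 0.0440 rel ang -0.1
c 0.5619 0.0836 L 22.5 W 11.3 ang -84.7 z 0.0166 uv -0.0345 -0.0020 rel ang -0.2
c 0.5665 0.0168 L 40.6 W 19.0 ang 4.5 z 0.0161 uv -0.1014 -0.0001 rel ang 89.0
held n 3074 rect ((550.3094482421875, 187.2285919189453), (22.270353317260742, 76.3414077758789), 13.943696022033691) ztop-tcp 0.0080 slope [-0.009  0.008] uv (np.float64(0.06981112077996163), np.float64(-0.00045116637125660973)) tcp uv (np.float64(0.06957019925289759), np.float64(0.0002826679662964494))
k 2 ax,ay,az [0.1 0.  0. ] dist [ 0.0006 -0.0035 -0.0608]
[-1.8  0.1 30.4]
[-1.8  0.1 30.4]
```

View pics/w10.png

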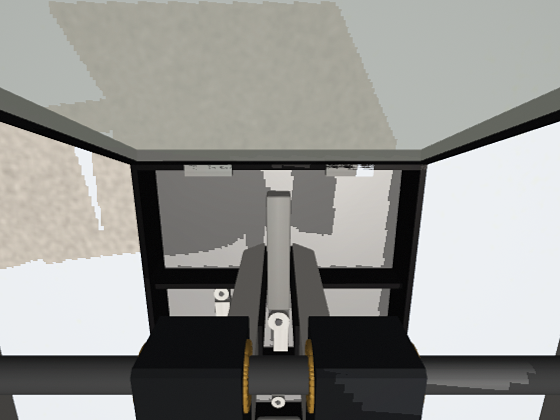

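Request:
step_arm:
  steps:
    - {"x": -0.001,"y": -0.001,"z": 0.03,"ax": 0,"ay": 0,"az": 0,"claw": 0.005}
    - {"x": -0.001,"y": -0.001,"z": 0.025,"ax": 0,"ay": 0,"az": 0,"claw": 0.005}
    - {"x": 0,"y": 0,"z": 0,"ax": 0,"ay": 0,"az": 0,"claw": 0.005}

```text
time_s: 20.55
ee_pos: [0.5493, 0.1817, 0.0376]
eef_rot: [3.134, 0.001, 1.664]
force: [-0.7, -0.6, -2.6]
grip_width: 0.0111
```

```bash
python3 -c "
from h import *
o=ctrl.get_obs();p=o['ee_pos'];print(p,o['force'],touv(*p[:2]))
go(case(.066,0,.0095),95.5,0)"
```

```text
[0.54931167 0.18173537 0.0375954 ] [-0.68973787 -0.58735201 -2.55643072] (np.float64(0.06443988341039376), np.float64(0.001072270809378495))
k 1 ax,ay,az [ 0.4  0.  -0.1] dist [ 0.0009  0.0017 -0.0281]
[ 1.6  0.9 28.1]
```

Request:
step_arm:
  steps:
    - {"x": 0.003,"y": 0,"z": 0.015,"ax": 0.3,"ay": 0,"az": 0,"claw": 0.005}
    - {"x": 0.001,"y": 0,"z": 0.008,"ax": 0,"ay": 0,"az": 0,"claw": 0.005}
    - {"x": 0,"y": 0,"z": 0.002,"ax": 0,"ay": 0,"az": 0,"claw": 0.005}
    - {"x": 0,"y": 0,"z": 0,"ax": 0,"ay": 0,"az": 0,"claw": 0.005}

```text
time_s: 20.88
ee_pos: [0.5508, 0.1823, 0.0162]
eef_rot: [3.136, 0.0, 1.659]
force: [-0.4, -0.4, -0.6]
grip_width: 0.0114
```

```bash
python3 -c "
from h import *
o=ctrl.get_obs();p=o['ee_pos'];print(p,o['force'],touv(*p[:2]))
go(case(.066,0,.0095),95.5,0)"
```

```text
[0.55075258 0.18229217 0.016249  ] [-0.37770335 -0.40667927 -0.64491642] (np.float64(0.06485497661247593), np.float64(-0.0004156677314189162))
k 1 ax,ay,az [ 0.3  0.  -0.5] dist [-0.0005  0.0011 -0.0067]
[ 1.1 -0.5  6.7]
```

Request:
step_arm:
  steps:
    - {"x": 0.0015,"y": 0,"z": 0.006,"ax": 0.3,"ay": 0,"az": 0,"claw": 0.005}
    - {"x": 0,"y": 0,"z": 0,"ax": 0,"ay": 0,"az": 0,"claw": 0.015}
    - {"x": 0,"y": 0,"z": 0,"ax": 0,"ay": 0,"az": 0,"claw": 0.03}
    - {"x": 0,"y": 0,"z": 0,"ax": 0,"ay": 0,"az": 0,"claw": 0.03}

```text
time_s: 21.22
ee_pos: [0.5525, 0.1836, 0.0135]
eef_rot: [3.137, -0.0, 1.658]
force: [0.3, 0.1, 0.5]
grip_width: 0.0247
```

Request:
step_arm:
  steps:
    - {"x": 0,"y": 0,"z": -0.035,"ax": 0,"ay": 0,"az": 0,"claw": 0.03}
    - {"x": 0,"y": 0,"z": -0.04,"ax": 0,"ay": 0,"az": 0,"claw": 0.03}
    - {"x": -0.036,"y": -0.012,"z": -0.012,"ax": 0,"ay": 0,"az": 2,"claw": 0.03}
    - {"x": -0.036,"y": -0.012,"z": -0.012,"ax": 0,"ay": 0,"az": 2,"claw": 0.03}
    - {"x": -0.036,"y": -0.012,"z": -0.012,"ax": 0,"ay": 0,"az": 2,"claw": 0.03}

```text
time_s: 21.63
ee_pos: [0.5208, 0.0756, 0.1277]
eef_rot: [3.139, 0.0, 1.559]
force: [1.5, -0.6, 1.2]
grip_width: 0.0299
```

Request:
step_arm:
  steps:
    - {"x": -0.036,"y": -0.012,"z": -0.016,"ax": 0,"ay": 0,"az": 2,"claw": 0.03}
    - {"x": -0.036,"y": -0.012,"z": -0.016,"ax": 0,"ay": 0,"az": 2,"claw": 0.03}
    - {"x": -0.036,"y": -0.012,"z": -0.016,"ax": 0,"ay": 0,"az": 2,"claw": 0.03}
    - {"x": -0.036,"y": -0.012,"z": -0.016,"ax": 0,"ay": 0,"az": 2,"claw": 0.03}
    - {"x": -0.036,"y": -0.012,"z": -0.016,"ax": 0,"ay": 0,"az": 2,"claw": 0.03}

```text
time_s: 22.05
ee_pos: [0.4437, -0.1, 0.2105]
eef_rot: [3.135, -0.0, 1.377]
force: [-0.0, -0.7, -0.5]
grip_width: 0.0297
```

Request:
step_arm:
  steps:
    - {"x": 0,"y": 0,"z": 0,"ax": 0,"ay": 0,"az": 0,"claw": 0.03}

```text
time_s: 22.13
ee_pos: [0.4426, -0.1042, 0.2138]
eef_rot: [3.13, 0.001, 1.371]
force: [0.9, -0.3, 0.7]
grip_width: 0.0301
```

```bash
python3 -c "
from h import *
g=survey('w11')
go([.4491,-.2333,.05],27.3,0)"
```

```text
tcp [ 0.4426 -0.1042  0.2138] [3.130e+00 1.000e-03 1.371e+00] 22.1333 0.030089302610993164
bench
c 0.3648 -0.1185 L 58.5 W 12.6 ang -14.9 z 0.0116 [17. 87. 81.]
c 0.4389 -0.2390 L 36.9 W 12.6 ang 26.7 z 0.0114 [121. 119. 114.]
case
c 0.5643 0.0286 L 28.5 W 13.2 ang -88.7 z 0.0163 uv -0.0894 0.0009 rel ang -4.3
c 0.6028 0.0268 L 17.8 W 12.4 ang -85.1 z 0.0164 uv -0.0949 -0.0372 rel ang -0.7
k 8 ax,ay,az [ 0.1 -0.   6.4] dist [ 0.0058 -0.1309 -0.1627]
[-15.9   3.7  20.4]
[-15.4   5.5  20.4]
[-14.6   7.2  20.4]
[-13.7   8.8  20.4]
[-12.6  10.3  20.4]
[-11.4  11.7  20.4]
[-10.   12.9  20.4]
[-8.5 14.  20.4]
```

View pics/w11.png

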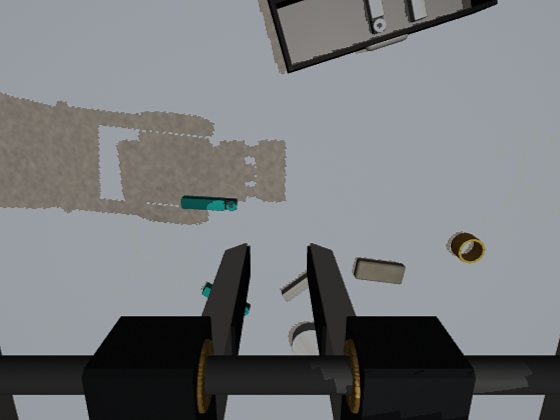

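Request:
step_arm:
  steps:
    - {"x": -0.016,"y": 0.0035,"z": 0.02,"ax": 0,"ay": 0,"az": 6.4,"claw": 0.03}
    - {"x": -0.0155,"y": 0.0055,"z": 0.02,"ax": 0,"ay": 0,"az": 6.4,"claw": 0.03}
    - {"x": -0.0145,"y": 0.007,"z": 0.02,"ax": 0,"ay": 0,"az": 6.4,"claw": 0.03}
    - {"x": -0.0135,"y": 0.009,"z": 0.02,"ax": 0,"ay": 0,"az": 6.4,"claw": 0.03}
    - {"x": -0.0125,"y": 0.0105,"z": 0.02,"ax": 0,"ay": 0,"az": 6.4,"claw": 0.03}

```text
time_s: 22.6
ee_pos: [0.4513, -0.1829, 0.1137]
eef_rot: [3.123, -0.011, 0.801]
force: [0.2, -0.3, 0.2]
grip_width: 0.03
```

Request:
step_arm:
  steps:
    - {"x": -0.0115,"y": 0.0115,"z": 0.02,"ax": 0,"ay": 0,"az": 6.4,"claw": 0.03}
    - {"x": -0.01,"y": 0.013,"z": 0.02,"ax": 0,"ay": 0,"az": 6.4,"claw": 0.03}
    - {"x": -0.0085,"y": 0.014,"z": 0.02,"ax": 0,"ay": 0,"az": 6,"claw": 0.03}
    - {"x": 0,"y": 0,"z": 0,"ax": 0,"ay": 0,"az": 0,"claw": 0.03}

```text
time_s: 22.93
ee_pos: [0.4541, -0.2313, 0.046]
eef_rot: [3.133, -0.014, 0.455]
force: [-0.1, 1.0, 0.2]
grip_width: 0.0303
```

```bash
python3 -c "
from h import *
import pickle
g=survey('w12');
for b in bars(g,show=False): 
   if 30<b[2]<80: print(b[:6],b[7])
go([.4491,-.2333,.003],27.3,0,maxs=.025)"
```

```text
tcp [ 0.4541 -0.2313  0.046 ] [ 3.133 -0.014  0.455] 22.9333 0.030349723966142952
bench
c 0.5338 -0.3217 L 43.8 W 13.4 ang 1.8 z 0.0114 [121. 119. 115.]
c 0.4491 -0.2343 L 60.0 W 11.9 ang 26.4 z 0.0117 [99. 97. 93.]
c 0.3651 -0.1192 L 60.6 W 12.2 ang -15.1 z 0.0119 [ 18. 112. 104.]
c 0.4872 -0.4124 L 60.8 W 14.2 ang 27.5 z 0.0113 [ 17. 100.  93.]
c 0.4524 -0.3007 L 37.7 W 11.5 ang -35.0 z 0.0114 [44. 44. 43.]
case
(0.5368736572265626, -0.23824896240234375, 55.959381103515625, 24.1857852935791, -19.63800048828125, np.float64(0.011575847088580477)) [354. 116.]
(0.5338126220703125, -0.3217455749511719, 43.825809478759766, 13.40317440032959, 1.8026607036590576, np.float64(0.011353488432824771)) [471. 185.]
(0.44912057495117186, -0.234294921875, 60.04374313354492, 11.93914794921875, 26.42561912536621, np.float64(0.011707475590232178)) [280. 243.]
(0.3650838928222656, -0.11915360260009765, 60.63047790527344, 12.210323333740234, -15.141433715820312, np.float64(0.011942756691124545)) [ 62. 280.]
(0.48716690063476564, -0.41235556030273435, 60.75632095336914, 14.164997100830078, 27.478347778320312, np.float64(0.011273230762539166)) [545. 303.]
(0.4523614501953125, -0.30066775512695315, 37.72587966918945, 11.464699745178223, -34.962371826171875, np.float64(0.011411578819322726)) [373. 280.]
k 2 ax,ay,az [ 0.3 -0.4 -0.5] dist [-0.0054 -0.0029 -0.0446]
[-3.4 -0.1 22.2]
[-3.2 -0.  22.3]
```

View pics/w12.png

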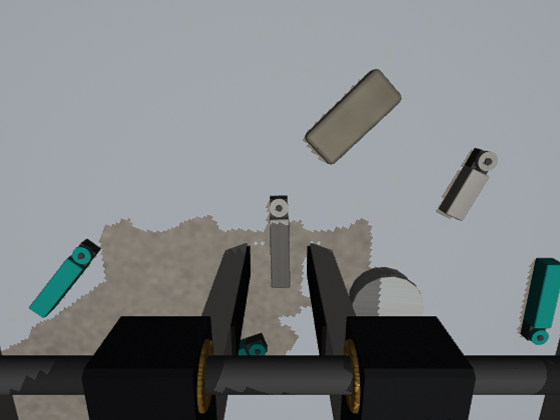

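Request:
step_arm:
  steps:
    - {"x": -0.0035,"y": 0,"z": 0.022,"ax": 0.3,"ay": -0.4,"az": -0.3,"claw": 0.03}
    - {"x": -0.0035,"y": 0,"z": 0.02,"ax": 0.3,"ay": -0.4,"az": -0.3,"claw": 0.03}
    - {"x": 0,"y": 0,"z": 0,"ax": 0,"ay": 0,"az": 0,"claw": 0.03}
    - {"x": 0,"y": 0,"z": 0,"ax": 0,"ay": 0,"az": 0,"claw": 0.026}

```text
time_s: 23.32
ee_pos: [0.452, -0.23, 0.0079]
eef_rot: [3.14, -0.003, 0.488]
force: [-0.1, -0.6, 0.1]
grip_width: 0.0267
```

```bash
python3 -c "
from h import *
o=ctrl.get_obs();print(o['ee_pos'],o['eef_rot'],o['force'])
go([.4491,-.2340,.002],26.8,0,maxs=.025)"
```

```text
[ 0.45198967 -0.22999799  0.00789541] [ 3.13993297e+00 -2.80340322e-03  4.88079364e-01] [-0.09262199 -0.6042125   0.10464355]
k 1 ax,ay,az [ 0.1 -0.2  1.2] dist [-0.0029 -0.004  -0.0059]
[-4.4  2.2  5.9]
```

Request:
step_arm:
  steps:
    - {"x": -0.0045,"y": 0.002,"z": 0.006,"ax": 0,"ay": 0,"az": 1.2,"claw": 0.024}
    - {"x": 0,"y": 0.0005,"z": 0,"ax": 0,"ay": 0,"az": 0,"claw": 0.016}
    - {"x": 0,"y": 0,"z": 0.001,"ax": 0,"ay": 0,"az": 0,"claw": 0.005}
    - {"x": 0,"y": 0,"z": 0.0005,"ax": 0,"ay": 0,"az": 0,"claw": 0.005}
    - {"x": 0,"y": 0,"z": 0.0005,"ax": 0,"ay": 0,"az": 0,"claw": 0.005}

```text
time_s: 23.73
ee_pos: [0.4518, -0.2339, 0.0044]
eef_rot: [3.134, -0.007, 0.471]
force: [-0.9, -0.5, -0.7]
grip_width: 0.0115
```

```bash
python3 -c "
from h import *
o=ctrl.get_obs();p=o['ee_pos'];print(p,o['eef_rot'],o['grip_width'],o['force'])
go(case(-.016,-.045,.085),95.5,0)"
```

```text
[ 0.45179921 -0.23385288  0.00435358] [ 3.13423737 -0.00685998  0.47071725] 0.011453469592264287 [-0.88012155 -0.50467318 -0.72292953]
k 10 ax,ay,az [ 0.1 -0.  -6.9] dist [0.1511 0.34   0.0806]
[ 28.9 -23.4  -8. ]
[ 31.5 -19.8  -8. ]
[ 33.7 -15.9  -8. ]
[ 35.3 -11.8  -8. ]
[36.5 -7.5 -8. ]
[37.1 -3.1 -8. ]
[37.2  1.4 -8. ]
[36.8  5.8 -8. ]
[35.8 10.1 -8. ]
[34.3 14.3 -8. ]
```

Request:
step_arm:
  steps:
    - {"x": 0,"y": 0,"z": -0.032,"ax": 0,"ay": 0,"az": 0,"claw": 0.005}
    - {"x": 0.0265,"y": -0.0215,"z": -0.022,"ax": 0,"ay": 0,"az": -6.9,"claw": 0.005}
    - {"x": 0.031,"y": -0.0195,"z": -0.018,"ax": 0,"ay": 0,"az": -6.9,"claw": 0.005}
    - {"x": 0.033,"y": -0.0155,"z": -0.01,"ax": 0,"ay": 0,"az": -6.9,"claw": 0.005}
    - {"x": 0.0345,"y": -0.0115,"z": -0.002,"ax": 0,"ay": 0,"az": -6.9,"claw": 0.005}

```text
time_s: 24.15
ee_pos: [0.5089, -0.1026, 0.0925]
eef_rot: [3.133, -0.004, 0.958]
force: [1.1, -0.7, -1.4]
grip_width: 0.0117
```

Request:
step_arm:
  steps:
    - {"x": 0.0355,"y": -0.0075,"z": 0,"ax": 0,"ay": 0,"az": -6.9,"claw": 0.005}
    - {"x": 0.036,"y": -0.003,"z": 0,"ax": 0,"ay": 0,"az": -6.9,"claw": 0.005}
    - {"x": 0.036,"y": 0.0015,"z": 0,"ax": 0,"ay": 0,"az": -6.9,"claw": 0.005}
    - {"x": 0.036,"y": 0.006,"z": 0,"ax": 0,"ay": 0,"az": -6.9,"claw": 0.005}
    - {"x": 0.035,"y": 0.01,"z": 0,"ax": 0,"ay": 0,"az": -6.9,"claw": 0.005}

```text
time_s: 24.57
ee_pos: [0.5829, 0.0733, 0.097]
eef_rot: [3.126, 0.003, 1.584]
force: [1.0, -0.9, 0.1]
grip_width: 0.0114
```

```bash
python3 -c "
from h import *
o=ctrl.get_obs();p=o['ee_pos'];print(p,o['eef_rot'],o['grip_width'],o['force'])
go(case(-.016,-.045,.08),95.5,0)"
```

```text
[0.58287098 0.07330352 0.09699382] [3.12638365e+00 2.90161156e-03 1.58415895e+00] 0.01144346716734544 [ 1.02569545 -0.93222026  0.09187262]
k 2 ax,ay,az [ 0.4  0.1 -2.4] dist [ 0.0201  0.0328 -0.017 ]
[16.3 10.1  8.6]
[15.8 10.8  8.6]
```

Request:
step_arm:
  steps:
    - {"x": 0.016,"y": 0.01,"z": 0.008,"ax": 0.4,"ay": 0,"az": -2.4,"claw": 0.005}
    - {"x": 0.012,"y": 0.007,"z": 0.008,"ax": 0.4,"ay": 0,"az": -2,"claw": 0.005}
    - {"x": 0,"y": 0,"z": 0,"ax": 0,"ay": 0,"az": 0,"claw": 0.005}

```text
time_s: 24.82
ee_pos: [0.6011, 0.1104, 0.0816]
eef_rot: [3.138, 0.003, 1.68]
force: [-0.5, 0.7, -1.1]
grip_width: 0.0114
```

```bash
python3 -c "
from h import *
g=survey('w13');held(g,v0=190,v1=340)
go(case(-.016,-.045,.03),95.5,0)"
```

```text
tcp [0.6011 0.1104 0.0816] [3.138e+00 3.000e-03 1.680e+00] 24.8167 0.0113638706845557
bench
case
c 0.5509 0.1834 L 75.8 W 12.3 ang -85.1 z 0.0167 uv 0.0660 -0.0007 rel ang -0.6
c 0.5602 0.1019 L 60.0 W 12.3 ang -85.5 z 0.0166 uv -0.0161 -0.0021 rel ang -1.1
c 0.5149 0.0964 L 59.6 W 12.5 ang -82.5 z 0.0166 uv -0.0172 0.0436 rel ang 2.0
c 0.5639 0.0425 L 26.4 W 12.2 ang -85.4 z 0.0167 uv -0.0755 0.0000 rel ang -0.9
c 0.6033 0.0373 L 39.0 W 9.3 ang -84.5 z 0.0166 uv -0.0845 -0.0387 rel ang -0.1
held n 2321 rect ((598.76123046875, 108.59715270996094), (59.7801628112793, 22.388351440429688), 89.65882873535156) ztop-tcp 0.0070 slope [-0.01  -0.016] uv (np.float64(-0.013130600737466138), np.float64(-0.04108550240289239)) tcp uv (np.float64(-0.012671583106181519), np.float64(-0.04321836991023937))
k 2 ax,ay,az [0.1 0.1 0.3] dist [ 0.0021 -0.0031 -0.0522]
[-1.6  0.8 26.1]
[-1.6  0.8 26.1]
```

View pics/w13.png

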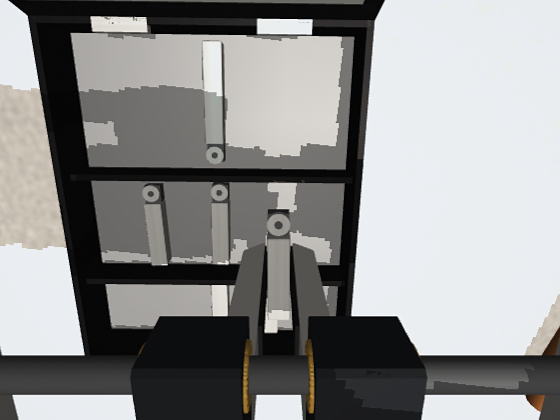

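Request:
step_arm:
  steps:
    - {"x": -0.0005,"y": 0,"z": 0.026,"ax": 0,"ay": 0,"az": 0.3,"claw": 0.005}
    - {"x": -0.0005,"y": 0,"z": 0.024,"ax": 0,"ay": 0,"az": 0.3,"claw": 0.005}
    - {"x": 0,"y": 0,"z": 0,"ax": 0,"ay": 0,"az": 0,"claw": 0.005}

```text
time_s: 25.12
ee_pos: [0.6017, 0.1063, 0.0333]
eef_rot: [3.134, 0.003, 1.663]
force: [-1.3, -0.3, -1.7]
grip_width: 0.0115
```

```bash
python3 -c "
from h import *
o=ctrl.get_obs();p=o['ee_pos'];print(p,o['force'],touv(*p[:2]))
go(case(-.0155,-.045,.011),95.5,0)"
```

```text
[0.60165774 0.10634118 0.03334702] [-1.3346861  -0.320733   -1.68447685] (np.float64(-0.0156556719074308), np.float64(-0.04375069273575314))
k 1 ax,ay,az [ 0.4  0.2 -0.2] dist [ 0.0012  0.0003 -0.0223]
[ 0.2  1.1 22.4]
```

Request:
step_arm:
  steps:
    - {"x": 0.0015,"y": 0,"z": 0.014,"ax": 0.2,"ay": 0,"az": 0,"claw": 0.005}
    - {"x": 0.0005,"y": 0,"z": 0.006,"ax": 0,"ay": 0,"az": 0,"claw": 0.005}
    - {"x": 0,"y": 0,"z": 0.001,"ax": 0,"ay": 0,"az": 0,"claw": 0.005}
    - {"x": 0,"y": 0,"z": 0,"ax": 0,"ay": 0,"az": 0,"claw": 0.005}

```text
time_s: 25.45
ee_pos: [0.6022, 0.1061, 0.014]
eef_rot: [3.135, 0.003, 1.658]
force: [0.0, 0.2, -0.2]
grip_width: 0.0117
```

```bash
python3 -c "
from h import *
o=ctrl.get_obs();p=o['ee_pos'];print(p,o['force'],o['grip_width'],touv(*p[:2]))
go(case(-.0155,-.045,.011),95.5,0)"
```

```text
[0.60224798 0.10608917 0.01396615] [ 0.04707519  0.23086927 -0.16592986] 0.011651654967658364 (np.float64(-0.015963485241171436), np.float64(-0.044313843753401784))
k 1 ax,ay,az [ 0.4  0.2 -0.5] dist [ 0.0006  0.0005 -0.003 ]
[0.5 0.7 3. ]
```

Release, rise, and go to the last bar (0.534, -0.3217, angle ~2°).

Request:
step_arm:
  steps:
    - {"x": 0.0005,"y": 0,"z": 0.003,"ax": 0.2,"ay": 0,"az": 0,"claw": 0.005}
    - {"x": 0,"y": 0,"z": 0,"ax": 0,"ay": 0,"az": 0,"claw": 0.015}
    - {"x": 0,"y": 0,"z": 0,"ax": 0,"ay": 0,"az": 0,"claw": 0.028}
    - {"x": 0,"y": 0,"z": 0,"ax": 0,"ay": 0,"az": 0,"claw": 0.028}

```text
time_s: 25.78
ee_pos: [0.6035, 0.1065, 0.0133]
eef_rot: [3.135, 0.003, 1.658]
force: [-0.1, -0.8, 0.1]
grip_width: 0.025
```

Request:
step_arm:
  steps:
    - {"x": 0,"y": 0,"z": -0.035,"ax": 0,"ay": 0,"az": 0,"claw": 0.03}
    - {"x": 0,"y": 0,"z": -0.04,"ax": 0,"ay": 0,"az": 0,"claw": 0.03}
    - {"x": -0.036,"y": -0.006,"z": -0.014,"ax": 0,"ay": 0,"az": 0,"claw": 0.03}
    - {"x": -0.036,"y": -0.006,"z": -0.014,"ax": 0,"ay": 0,"az": 0,"claw": 0.03}
    - {"x": -0.036,"y": -0.006,"z": -0.014,"ax": 0,"ay": 0,"az": 0,"claw": 0.03}

```text
time_s: 26.2
ee_pos: [0.5929, 0.0005, 0.1333]
eef_rot: [3.139, 0.003, 1.667]
force: [-0.1, -0.4, -1.2]
grip_width: 0.0303
```

```bash
python3 -c "
from h import *
o=ctrl.get_obs();print(o['ee_pos'])
go([.534,-.3217,.06],2,0)"
```

```text
[5.92911015e-01 5.38871865e-04 1.33349115e-01]
k 14 ax,ay,az [0.  0.  6.7] dist [-0.0589 -0.3222 -0.0733]
[-22.5  -6.4   5.3]
[-23.1  -3.7   5.3]
[-23.4  -1.    5.3]
[-23.3   1.7   5.3]
[-23.    4.4   5.3]
[-22.3   7.    5.3]
[-21.3   9.6   5.3]
[-20.1  12.    5.3]
[-18.5  14.3   5.3]
[-16.8  16.3   5.3]
[-14.7  18.2   5.3]
[-12.5  19.8   5.3]
[-10.2  21.1   5.3]
[-7.6 22.1  5.2]
```

Request:
step_arm:
  steps:
    - {"x": -0.0225,"y": -0.0065,"z": 0.002,"ax": 0,"ay": 0,"az": 6.7,"claw": 0.03}
    - {"x": -0.023,"y": -0.0035,"z": 0.004,"ax": 0,"ay": 0,"az": 6.7,"claw": 0.03}
    - {"x": -0.0235,"y": -0.001,"z": 0.005,"ax": 0,"ay": 0,"az": 6.7,"claw": 0.03}
    - {"x": -0.0235,"y": 0.0015,"z": 0.005,"ax": 0,"ay": 0,"az": 6.7,"claw": 0.03}
    - {"x": -0.023,"y": 0.0045,"z": 0.005,"ax": 0,"ay": 0,"az": 6.7,"claw": 0.03}

```text
time_s: 26.62
ee_pos: [0.5727, -0.1228, 0.1205]
eef_rot: [3.125, -0.003, 1.061]
force: [-0.7, -0.6, -0.2]
grip_width: 0.0304
```

Request:
step_arm:
  steps:
    - {"x": -0.0225,"y": 0.007,"z": 0.005,"ax": 0,"ay": 0,"az": 6.7,"claw": 0.03}
    - {"x": -0.0215,"y": 0.0095,"z": 0.005,"ax": 0,"ay": 0,"az": 6.7,"claw": 0.03}
    - {"x": -0.02,"y": 0.012,"z": 0.005,"ax": 0,"ay": 0,"az": 6.7,"claw": 0.03}
    - {"x": -0.0185,"y": 0.0145,"z": 0.005,"ax": 0,"ay": 0,"az": 6.7,"claw": 0.03}
    - {"x": -0.017,"y": 0.0165,"z": 0.005,"ax": 0,"ay": 0,"az": 6.7,"claw": 0.03}

```text
time_s: 27.03
ee_pos: [0.5467, -0.2437, 0.097]
eef_rot: [3.127, -0.014, 0.447]
force: [0.5, -0.4, 0.3]
grip_width: 0.0303
```

Request:
step_arm:
  steps:
    - {"x": -0.0145,"y": 0.018,"z": 0.005,"ax": 0,"ay": 0,"az": 6.7,"claw": 0.03}
    - {"x": -0.0125,"y": 0.02,"z": 0.005,"ax": 0,"ay": 0,"az": 6.7,"claw": 0.03}
    - {"x": -0.01,"y": 0.021,"z": 0.005,"ax": 0,"ay": 0,"az": 6.7,"claw": 0.03}
    - {"x": -0.0075,"y": 0.022,"z": 0.005,"ax": 0,"ay": 0,"az": 6.5,"claw": 0.03}
    - {"x": 0,"y": 0,"z": 0,"ax": 0,"ay": 0,"az": 0,"claw": 0.03}

```text
time_s: 27.45
ee_pos: [0.5224, -0.3425, 0.0773]
eef_rot: [3.134, -0.021, -0.052]
force: [-0.0, 0.2, 0.3]
grip_width: 0.0299
```

```bash
python3 -c "
from h import *
g=survey('w14');
go([.534,-.3217,.003],2,0,maxs=.025)"
```

```text
tcp [ 0.5224 -0.3425  0.0773] [ 3.134 -0.021 -0.052] 27.45 0.029883160914339943
bench
c 0.5337 -0.3222 L 44.1 W 12.1 ang 1.8 z 0.0117 [128. 127. 122.]
c 0.4873 -0.4130 L 61.0 W 12.0 ang 26.1 z 0.0118 [18. 90. 84.]
case
k 4 ax,ay,az [ 0.1 -0.3 -1.2] dist [ 0.011   0.0193 -0.0747]
[ 2.1 -5.1 18.7]
[ 2.3 -5.  18.7]
[ 2.5 -4.9 18.7]
[ 2.7 -4.8 18.7]
```

View pics/w14.png

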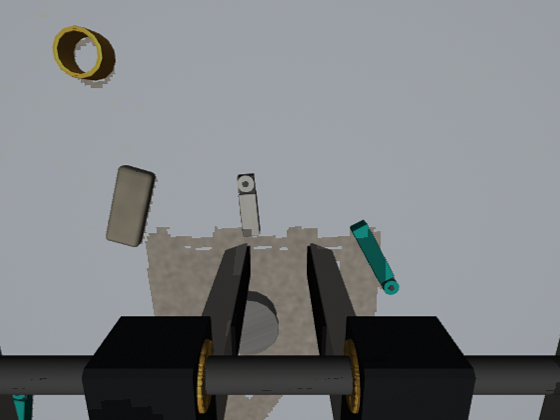

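Request:
step_arm:
  steps:
    - {"x": 0.003,"y": -0.005,"z": 0.0185,"ax": 0,"ay": -0.3,"az": -1.2,"claw": 0.03}
    - {"x": 0.003,"y": -0.005,"z": 0.0185,"ax": 0,"ay": -0.3,"az": -1.2,"claw": 0.03}
    - {"x": 0.003,"y": -0.005,"z": 0.012,"ax": 0,"ay": -0.3,"az": -1.2,"claw": 0.03}
    - {"x": 0.003,"y": -0.004,"z": 0,"ax": 0,"ay": -0.3,"az": -1,"claw": 0.03}
    - {"x": 0,"y": 0,"z": 0,"ax": 0,"ay": 0,"az": 0,"claw": 0.03}

```text
time_s: 27.92
ee_pos: [0.5386, -0.3197, 0.0299]
eef_rot: [3.131, -0.002, 0.049]
force: [0.7, 0.1, 0.5]
grip_width: 0.0301
```

```bash
python3 -c "
from h import *
o=ctrl.get_obs();print(o['ee_pos'],o['eef_rot'])
go([.5337,-.3222,.003],2,0,maxs=.025)"
```

```text
[ 0.53863392 -0.31973468  0.02986244] [ 3.13094813e+00 -2.07867672e-03  4.94029287e-02]
k 2 ax,ay,az [ 0.3 -0.1  0.4] dist [-0.0049 -0.0025 -0.0269]
[-2.6  1.  13.4]
[-2.5  1.1 13.4]
```

Request:
step_arm:
  steps:
    - {"x": -0.003,"y": 0.001,"z": 0.013,"ax": 0.3,"ay": 0,"az": 0.4,"claw": 0.03}
    - {"x": -0.0025,"y": 0.001,"z": 0.011,"ax": 0.3,"ay": 0,"az": 0.4,"claw": 0.03}
    - {"x": 0,"y": 0,"z": 0,"ax": 0,"ay": 0,"az": 0,"claw": 0.028}
    - {"x": 0,"y": 0,"z": 0,"ax": 0,"ay": 0,"az": 0,"claw": 0.026}

```text
time_s: 28.25
ee_pos: [0.5339, -0.3219, 0.0057]
eef_rot: [3.141, -0.004, 0.036]
force: [0.0, 0.3, 0.8]
grip_width: 0.0263
```

```bash
python3 -c "
from h import *
o=ctrl.get_obs();print(o['ee_pos'],o['eef_rot'])
go([.5337,-.3222,.002],2,0,maxs=.025)"
```

```text
[ 0.53394804 -0.3218804   0.00572797] [ 3.14106451 -0.00444926  0.03642659]
k 1 ax,ay,az [ 0.  -0.3  0.1] dist [-0.0002 -0.0003 -0.0037]
[-0.3  0.3  3.7]
```

Request:
step_arm:
  steps:
    - {"x": 0,"y": 0,"z": 0.0035,"ax": 0,"ay": 0,"az": 0,"claw": 0.022}
    - {"x": 0,"y": 0,"z": 0,"ax": 0,"ay": 0,"az": 0,"claw": 0.014}
    - {"x": 0,"y": 0,"z": 0.001,"ax": 0,"ay": 0,"az": 0,"claw": 0.005}
    - {"x": 0,"y": 0,"z": 0.0007,"ax": 0,"ay": 0,"az": 0,"claw": 0.005}
    - {"x": 0,"y": 0,"z": 0.0007,"ax": 0,"ay": 0,"az": 0,"claw": 0.005}

```text
time_s: 28.67
ee_pos: [0.5339, -0.3227, 0.0015]
eef_rot: [3.141, -0.005, 0.035]
force: [-4.6, 2.9, 7.7]
grip_width: 0.0116
```

```bash
python3 -c "
from h import *
o=ctrl.get_obs();p=o['ee_pos'];print(p,o['eef_rot'],o['grip_width'],o['force'])
p[2]=.08
go(case(-.082,.043,.085),95.5,0)"
```

```text
[ 0.53392885 -0.32273209  0.00150361] [ 3.14058012 -0.00537679  0.03504833] 0.011624909827429085 [-4.60207688  2.924169    7.71253955]
k 14 ax,ay,az [ 0.  -0.  -6.7] dist [-0.0122  0.3547  0.0835]
[  0.  -25.3  -6. ]
[  3.  -25.2  -6. ]
[  5.9 -24.7  -6. ]
[  8.7 -23.8  -6. ]
[ 11.4 -22.6  -6. ]
[ 14.  -21.1  -6. ]
[ 16.3 -19.4  -6. ]
[ 18.5 -17.3  -5.9]
[ 20.4 -15.1  -5.9]
[ 22.  -12.6  -5.9]
[ 23.3 -10.   -5.9]
[24.3 -7.2 -5.9]
[25.  -4.3 -6. ]
[25.3 -1.4 -6. ]
```

Request:
step_arm:
  steps:
    - {"x": 0,"y": 0,"z": -0.035,"ax": 0,"ay": 0,"az": 0,"claw": 0.005}
    - {"x": 0,"y": -0.018,"z": -0.035,"ax": 0,"ay": 0,"az": -6.7,"claw": 0.005}
    - {"x": 0.003,"y": -0.025,"z": -0.015,"ax": 0,"ay": 0,"az": -6.7,"claw": 0.005}
    - {"x": 0.006,"y": -0.0245,"z": -0.003,"ax": 0,"ay": 0,"az": -6.7,"claw": 0.005}
    - {"x": 0.0085,"y": -0.024,"z": 0,"ax": 0,"ay": 0,"az": -6.7,"claw": 0.005}

```text
time_s: 29.08
ee_pos: [0.529, -0.2298, 0.0931]
eef_rot: [3.138, -0.005, 0.511]
force: [1.5, -0.3, -0.2]
grip_width: 0.0114
```

Request:
step_arm:
  steps:
    - {"x": 0.0115,"y": -0.0225,"z": 0,"ax": 0,"ay": 0,"az": -6.7,"claw": 0.005}
    - {"x": 0.014,"y": -0.021,"z": 0,"ax": 0,"ay": 0,"az": -6.7,"claw": 0.005}
    - {"x": 0.0165,"y": -0.0195,"z": 0,"ax": 0,"ay": 0,"az": -6.7,"claw": 0.005}
    - {"x": 0.0185,"y": -0.0175,"z": 0,"ax": 0,"ay": 0,"az": -6.7,"claw": 0.005}
    - {"x": 0.0205,"y": -0.015,"z": 0,"ax": 0,"ay": 0,"az": -6.7,"claw": 0.005}

```text
time_s: 29.5
ee_pos: [0.522, -0.0978, 0.0957]
eef_rot: [3.131, -0.003, 1.125]
force: [0.5, -0.4, -0.4]
grip_width: 0.0118
```

```bash
python3 -c "
from h import *
o=ctrl.get_obs();p=o['ee_pos'];print(p,o['eef_rot'],o['grip_width'],o['force'])
go(case(-.082,.043,.085),95.5,0)"
```

```text
[ 0.52200539 -0.09780633  0.09568744] [ 3.13085183e+00 -2.52976025e-03  1.12522534e+00] 0.011773985264227736 [ 0.4605423  -0.39313892 -0.41833809]
k 5 ax,ay,az [ 0.1  0.  -6.2] dist [-0.0003  0.1297 -0.0107]
[ 23.4 -11.3   2.1]
[24.5 -8.7  2.1]
[25.3 -6.   2.1]
[25.8 -3.2  2.1]
[25.9 -0.4  2.1]
```

Request:
step_arm:
  steps:
    - {"x": 0.0235,"y": -0.0115,"z": 0.001,"ax": 0.1,"ay": 0,"az": -6.2,"claw": 0.005}
    - {"x": 0.0245,"y": -0.0085,"z": 0.002,"ax": 0.1,"ay": 0,"az": -6.2,"claw": 0.005}
    - {"x": 0.0255,"y": -0.006,"z": 0.002,"ax": 0.1,"ay": 0,"az": -6.2,"claw": 0.005}
    - {"x": 0.026,"y": -0.003,"z": 0.002,"ax": 0.1,"ay": 0,"az": -6.2,"claw": 0.005}
    - {"x": 0.021,"y": 0,"z": 0.002,"ax": 0.1,"ay": 0,"az": -5.5,"claw": 0.005}

```text
time_s: 29.92
ee_pos: [0.5205, 0.0342, 0.0882]
eef_rot: [3.136, 0.002, 1.683]
force: [0.9, 0.1, -0.2]
grip_width: 0.0113
```

Request:
step_arm:
  steps:
    - {"x": 0,"y": 0,"z": 0,"ax": 0,"ay": 0,"az": 0,"claw": 0.005}
    - {"x": 0,"y": 0,"z": 0,"ax": 0,"ay": 0,"az": 0,"claw": 0.005}

```text
time_s: 30.08
ee_pos: [0.5202, 0.0377, 0.0883]
eef_rot: [3.136, 0.002, 1.692]
force: [-0.2, -0.6, -1.1]
grip_width: 0.0119
```

```bash
python3 -c "
from h import *
g=survey('w15');held(g,v0=190,v1=340)
go(case(-.081,.043,.03),95.5,0)"
```

```text
tcp [0.5202 0.0377 0.0883] [3.136e+00 2.000e-03 1.692e+00] 30.0833 0.011895146356846614
bench
case
c 0.5525 0.1638 L 36.9 W 12.3 ang -83.6 z 0.0166 uv 0.0462 -0.0004 rel ang 0.9
c 0.5145 0.0961 L 59.2 W 11.5 ang -82.6 z 0.0166 uv -0.0174 0.0440 rel ang 1.8
c 0.5601 0.1016 L 59.5 W 12.2 ang -85.4 z 0.0165 uv -0.0164 -0.0020 rel ang -1.0
c 0.6022 0.1047 L 59.8 W 12.6 ang -84.8 z 0.0164 uv -0.0174 -0.0441 rel ang -0.4
c 0.5643 0.0362 L 44.1 W 12.4 ang -84.6 z 0.0164 uv -0.0819 0.0002 rel ang -0.1
c 0.6018 0.0398 L 44.3 W 12.6 ang -84.8 z 0.0163 uv -0.0819 -0.0375 rel ang -0.3
held n 1685 rect ((520.6311645507812, 38.890037536621094), (21.742887496948242, 43.429805755615234), 17.925308227539062) ztop-tcp 0.0101 slope [-0.005 -0.02 ] uv (np.float64(-0.07496938986809076), np.float64(0.043409191306201175)) tcp uv (np.float64(-0.07640260304647602), np.float64(0.043965516259056085))
k 2 ax,ay,az [0.2 0.  0.7] dist [ 0.0014 -0.0045 -0.0584]
[-2.3  0.3 29.2]
[-2.3  0.4 29.2]
```

View pics/w15.png

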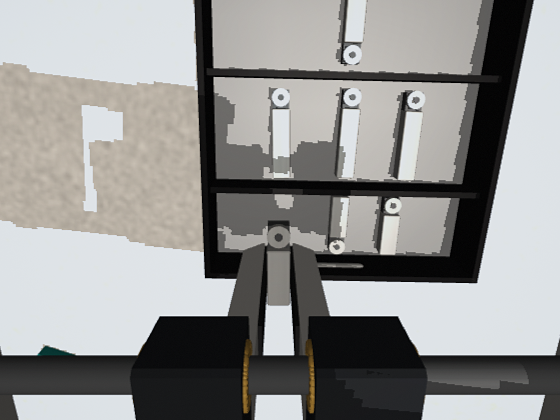

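Request:
step_arm:
  steps:
    - {"x": -0.002,"y": 0,"z": 0.028,"ax": 0.1,"ay": 0,"az": 0.7,"claw": 0.005}
    - {"x": -0.0015,"y": 0,"z": 0.024,"ax": 0.1,"ay": 0,"az": 0.5,"claw": 0.005}
    - {"x": 0,"y": 0,"z": 0,"ax": 0,"ay": 0,"az": 0,"claw": 0.005}

```text
time_s: 30.38
ee_pos: [0.5226, 0.0313, 0.0369]
eef_rot: [3.134, 0.002, 1.662]
force: [-0.3, -0.7, -0.2]
grip_width: 0.0117
```

```bash
python3 -c "
from h import *
o=ctrl.get_obs();p=o['ee_pos'];print(p,o['force'],touv(*p[:2]))
go(case(-.082,.043,.009),95.5,0)"
```

```text
[0.5226028  0.0312763  0.03690627] [-0.34984686 -0.67579605 -0.15294423] (np.float64(-0.08273790526456672), np.float64(0.04218180043510645))
k 1 ax,ay,az [ 0.4  0.1 -0.3] dist [-0.0009  0.0007 -0.0279]
[ 0.8 -1.  27.9]
```

Request:
step_arm:
  steps:
    - {"x": 0.0025,"y": -0.001,"z": 0.014,"ax": 0.3,"ay": 0,"az": 0,"claw": 0.005}
    - {"x": 0.001,"y": -0.001,"z": 0.009,"ax": 0,"ay": 0,"az": 0,"claw": 0.005}
    - {"x": 0.0005,"y": 0,"z": 0.002,"ax": 0,"ay": 0,"az": 0,"claw": 0.005}
    - {"x": 0,"y": 0,"z": 0,"ax": 0,"ay": 0,"az": 0,"claw": 0.005}

```text
time_s: 30.72
ee_pos: [0.5214, 0.0321, 0.0134]
eef_rot: [3.138, 0.003, 1.654]
force: [-0.2, 0.1, -0.2]
grip_width: 0.0113
```

```bash
python3 -c "
from h import *
o=ctrl.get_obs();p=o['ee_pos'];print(p,o['force'],touv(*p[:2]))
go(case(-.082,.043,.0085),95.5,0)"
```

```text
[0.52140946 0.03207278 0.01341979] [-0.24751756  0.06596758 -0.24783991] (np.float64(-0.08182993865059), np.float64(0.04329266953542051))
k 1 ax,ay,az [ 0.2  0.1 -0.7] dist [ 0.0003 -0.0001 -0.0049]
[-0.2  0.3  4.9]
```

Request:
step_arm:
  steps:
    - {"x": 0.0005,"y": 0,"z": 0.0045,"ax": 0,"ay": 0,"az": 0,"claw": 0.005}
    - {"x": 0,"y": 0,"z": 0,"ax": 0,"ay": 0,"az": 0,"claw": 0.015}
    - {"x": 0,"y": 0,"z": 0,"ax": 0,"ay": 0,"az": 0,"claw": 0.028}
    - {"x": 0,"y": 0,"z": 0,"ax": 0,"ay": 0,"az": 0,"claw": 0.028}

```text
time_s: 31.05
ee_pos: [0.523, 0.032, 0.0115]
eef_rot: [3.134, 0.003, 1.653]
force: [-0.7, -0.5, 0.3]
grip_width: 0.0251
```

Request:
step_arm:
  steps:
    - {"x": 0,"y": 0,"z": -0.035,"ax": 0,"ay": 0,"az": 0,"claw": 0.03}
    - {"x": 0,"y": 0,"z": -0.04,"ax": 0,"ay": 0,"az": 0,"claw": 0.03}
    - {"x": 0,"y": 0.01,"z": -0.04,"ax": 0,"ay": 0,"az": 0,"claw": 0.03}
    - {"x": 0,"y": 0.01,"z": -0.04,"ax": 0,"ay": 0,"az": 0,"claw": 0.03}
    - {"x": 0,"y": 0.01,"z": -0.04,"ax": 0,"ay": 0,"az": 0,"claw": 0.03}

```text
time_s: 31.47
ee_pos: [0.547, 0.035, 0.2062]
eef_rot: [-3.135, 0.002, 1.653]
force: [0.1, -0.2, 0.3]
grip_width: 0.03
```

Request:
step_arm:
  steps:
    - {"x": 0.005,"y": 0.005,"z": -0.035,"ax": 0,"ay": 0,"az": 0,"claw": 0.02}
    - {"x": 0.005,"y": 0.005,"z": -0.035,"ax": 0,"ay": 0,"az": 0,"claw": 0.01}
    - {"x": 0.005,"y": 0.005,"z": -0.035,"ax": 0,"ay": 0,"az": 0,"claw": 0}
    - {"x": 0,"y": 0,"z": 0,"ax": 0,"ay": 0,"az": 0,"claw": 0}

```text
time_s: 31.8
ee_pos: [0.5629, 0.0521, 0.327]
eef_rot: [3.134, 0.002, 1.653]
force: [-0.1, 0.9, 0.8]
grip_width: 0.0068
```

```bash
python3 -c "
from h import *
g=survey('w16')
g=grab('scene'); cv2.imwrite('pics/sc16.png',g[0][:,:,::-1])
g=grab('side'); cv2.imwrite('pics/sd16.png',g[0][:,:,::-1])"
```

```text
tcp [0.5629 0.0521 0.327 ] [3.134e+00 2.000e-03 1.653e+00] 31.8 0.006810275254598169
bench
c 0.3648 -0.1179 L 59.6 W 12.8 ang -15.1 z 0.0115 [ 18. 109. 102.]
c 0.3547 -0.2368 L 59.4 W 13.5 ang -41.6 z 0.0114 [ 18. 105.  97.]
case
c 0.5502 0.1838 L 74.7 W 11.1 ang -85.3 z 0.0167 uv 0.0664 -0.0000 rel ang -0.8
c 0.5146 0.0964 L 59.9 W 12.2 ang -82.8 z 0.0167 uv -0.0172 0.0439 rel ang 1.6
c 0.5600 0.1020 L 58.5 W 10.6 ang -85.3 z 0.0165 uv -0.0160 -0.0018 rel ang -0.9
c 0.6021 0.1054 L 58.7 W 11.9 ang -84.3 z 0.0164 uv -0.0167 -0.0441 rel ang 0.2
c 0.5210 0.0336 L 42.7 W 12.0 ang -84.0 z 0.0165 uv -0.0802 0.0435 rel ang 0.4
c 0.5639 0.0370 L 43.2 W 10.9 ang -85.2 z 0.0166 uv -0.0810 0.0005 rel ang -0.7
c 0.6016 0.0399 L 43.0 W 11.1 ang -84.2 z 0.0163 uv -0.0818 -0.0373 rel ang 0.3
```

View pics/w16.png

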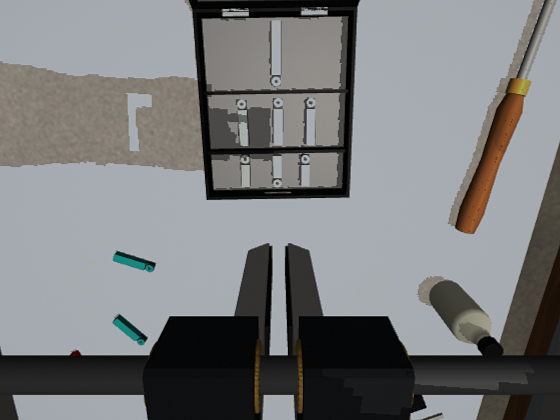

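View pics/sc16.png

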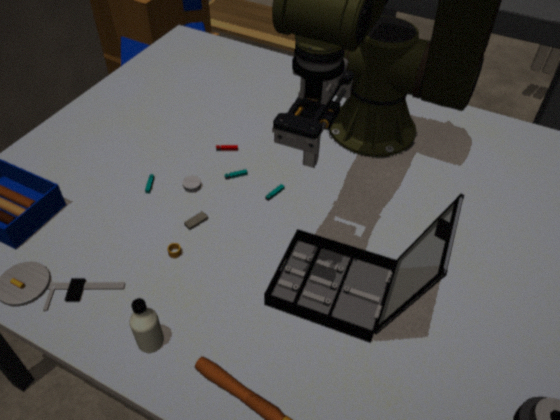

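```bash
python3 - <<'E'
from h import *
g=grab('side');s=grab('scene');
P=cloud(g);Q=cloud(s)
print('brush',P[65,260],P[55,250],P[75,275]); print('grinder',P[80,50],P[95,105],P[60,120])
# lid plane top
for n,p in (('side',P),('scene',Q)):
    q=p.reshape(-1,3); u=(q[:,:2]-C0)@EX; v=(q[:,:2]-C0)@EY
    m=(abs(v)<.1)&(u>.105)&(u<.45)&(q[:,2]>.05)&(q[:,2]<.6)
    print(n,m.sum()); 
    for zb in np.arange(.05,.4,.03):
        k=m&(q[:,2]>zb)&(q[:,2]<zb+.03)
        if k.sum()>5: print(round(zb,2),k.sum(),np.percentile(u[k],[2,20,50,80,98]).round(3))
E
```

```text
brush [0.82333965 0.47704502 0.0426726 ] [0.8202569  0.52194978 0.05871107] [0.84395296 0.43197737 0.02208076]
grinder [0.27587991 0.62523022 0.10609572] [0.40897639 0.64864908 0.01097733] [ 0.98185878  2.07807642 -0.54606686]
side 7422
0.05 915 [0.115 0.119 0.122 0.125 0.129]
0.08 927 [0.126 0.129 0.132 0.135 0.139]
0.11 976 [0.135 0.139 0.142 0.145 0.149]
0.14 1012 [0.145 0.149 0.152 0.155 0.158]
0.17 1064 [0.155 0.159 0.162 0.165 0.168]
0.2 1096 [0.164 0.168 0.171 0.175 0.178]
0.23 1067 [0.174 0.178 0.181 0.184 0.187]
0.26 365 [0.162 0.18  0.186 0.189 0.192]
scene 4304
0.05 433 [0.113 0.115 0.119 0.122 0.124]
0.08 470 [0.123 0.125 0.129 0.132 0.134]
0.11 494 [0.133 0.135 0.139 0.141 0.144]
0.14 539 [0.143 0.145 0.148 0.151 0.154]
0.17 572 [0.153 0.155 0.158 0.161 0.164]
0.2 501 [0.163 0.165 0.168 0.171 0.174]
0.23 527 [0.173 0.175 0.178 0.181 0.184]
0.26 768 [0.16  0.172 0.184 0.188 0.191]
```

```bash
python3 -c "
from h import *
go(case(.265,0,.36),95.5,0)"
```

```text
k 9 ax,ay,az [-0.   0.  -0.1] dist [-0.0299  0.3303  0.0421]
[36.8 -0.4 -4.7]
[36.8 -0.3 -4.7]
[36.8 -0.2 -4.7]
[36.8 -0.2 -4.7]
[36.8 -0.1 -4.7]
[36.8 -0.  -4.7]
[36.8  0.  -4.7]
[36.8  0.1 -4.7]
[36.8  0.1 -4.7]
```

Request:
step_arm:
  steps:
    - {"x": 0.02,"y": 0,"z": -0.03,"ax": 0,"ay": 0,"az": 0,"claw": 0}
    - {"x": 0.037,"y": 0,"z": -0.01,"ax": 0,"ay": 0,"az": 0,"claw": 0}
    - {"x": 0.037,"y": 0,"z": -0.002,"ax": 0,"ay": 0,"az": 0,"claw": 0}
    - {"x": 0.037,"y": 0,"z": 0,"ax": 0,"ay": 0,"az": 0,"claw": 0}
    - {"x": 0.037,"y": 0,"z": 0,"ax": 0,"ay": 0,"az": 0,"claw": 0}

```text
time_s: 32.47
ee_pos: [0.547, 0.2174, 0.3542]
eef_rot: [-3.124, 0.003, 1.641]
force: [0.5, -0.2, -1.0]
grip_width: 0.0007
```

Request:
step_arm:
  steps:
    - {"x": 0.037,"y": 0,"z": 0,"ax": 0,"ay": 0,"az": 0,"claw": 0}
    - {"x": 0.037,"y": 0,"z": 0,"ax": 0,"ay": 0,"az": 0,"claw": 0}
    - {"x": 0.037,"y": 0,"z": 0,"ax": 0,"ay": 0,"az": 0,"claw": 0}
    - {"x": 0.037,"y": 0,"z": 0,"ax": 0,"ay": 0,"az": 0,"claw": 0}

```text
time_s: 32.8
ee_pos: [0.5343, 0.3712, 0.3482]
eef_rot: [-3.117, 0.007, 1.639]
force: [0.4, -1.0, 0.9]
grip_width: 0.0005
```

```bash
python3 -c "
from h import *
o=ctrl.get_obs();p=o['ee_pos'];print(p,touv(*p[:2]))
go(case(.265,0,.215),95.5,0)"
```

```text
[0.53430157 0.37115766 0.34815809] (np.float64(0.2544264791420077), np.float64(-0.002274694390242917))
k 4 ax,ay,az [-0.4  0.1 -0.4] dist [-0.0033  0.0103 -0.1332]
[ 2.9  0.2 33.3]
[ 2.8 -0.  33.3]
[ 2.7 -0.2 33.3]
[ 2.7 -0.4 33.3]
```

Request:
step_arm:
  steps:
    - {"x": 0.003,"y": 0,"z": 0.033,"ax": -0.4,"ay": 0,"az": -0.4,"claw": 0}
    - {"x": 0.003,"y": 0,"z": 0.033,"ax": -0.4,"ay": 0,"az": -0.4,"claw": 0}
    - {"x": 0.003,"y": 0,"z": 0.033,"ax": -0.4,"ay": 0,"az": -0.4,"claw": 0}
    - {"x": 0.003,"y": 0,"z": 0.028,"ax": 0,"ay": 0,"az": 0,"claw": 0}
    - {"x": 0,"y": 0,"z": 0,"ax": 0,"ay": 0,"az": 0,"claw": 0}

```text
time_s: 33.22
ee_pos: [0.528, 0.3902, 0.2094]
eef_rot: [-3.133, 0.009, 1.669]
force: [0.4, -0.3, -0.8]
grip_width: 0.0004
```

Request:
step_arm:
  steps:
    - {"x": -0.02,"y": 0,"z": 0,"ax": 0,"ay": 0,"az": 0,"claw": 0}
    - {"x": -0.02,"y": 0,"z": 0,"ax": 0,"ay": 0,"az": 0,"claw": 0}
    - {"x": -0.015,"y": 0,"z": 0,"ax": 0,"ay": 0,"az": 0,"claw": 0}

```text
time_s: 33.47
ee_pos: [0.5317, 0.3351, 0.2075]
eef_rot: [-3.126, 0.011, 1.673]
force: [0.0, -0.1, -0.6]
grip_width: 0.0006
```

```bash
cat >> h.py <<'E'
def st():
    o=ctrl.get_obs();p=o['ee_pos'];print('t',o['time_s'],p.round(4),o['eef_rot'].round(3),'uv',np.round(touv(*p[:2]),4),'F',o['force'].round(1),'tilt',np.degrees(tcp()[:3,2]).round(1))
def lid():
    for n in ('side','scene'):
        q=cloud(grab(n)).reshape(-1,3); u=(q[:,:2]-C0)@EX; v=(q[:,:2]-C0)@EY
        m=(abs(v)<.1)&(abs(v)>.055)&(u<.3)&(u>-.14)&(q[:,2]>.055)&(q[:,2]<.3)
        x=.112-u[m]; z=q[m,2]-.0405; r=np.hypot(x,z); k=(r>.06)&(r<.245)
        th=np.arctan2(z[k],x[k]); h=np.histogram(th,bins=np.arange(0,2.3,.04)); i=h[0].argmax()
        print(n,k.sum(),'theta~',round(h[1][i]+.02,2),h[0][i])
E
python3 -c "
from h import *
st();lid()"
```

```text
t 33.4667 [0.5317 0.3351 0.2075] [-3.126  0.011  1.673] uv [0.2187 0.0038] F [ 0.  -0.1 -0.6] tilt [ -0.8  -0.7 -57.3]
side 2584 theta~ 1.9 2112
scene 1607 theta~ 1.86 912
```

Request:
step_arm:
  steps:
    - {"x": -0.015,"y": 0,"z": 0,"ax": 0,"ay": 0,"az": 0,"claw": 0}
    - {"x": -0.015,"y": 0,"z": 0,"ax": 0,"ay": 0,"az": 0,"claw": 0}

```text
time_s: 33.73
ee_pos: [0.5355, 0.3055, 0.2101]
eef_rot: [-3.129, 0.009, 1.671]
force: [0.4, 2.1, 2.5]
grip_width: 0.0004
```

Request:
step_arm:
  steps:
    - {"x": -0.015,"y": 0,"z": 0,"ax": 0,"ay": 0,"az": 0,"claw": 0}
    - {"x": -0.015,"y": 0,"z": 0,"ax": 0,"ay": 0,"az": 0,"claw": 0}

```text
time_s: 33.9
ee_pos: [0.5389, 0.2746, 0.212]
eef_rot: [-3.131, 0.008, 1.672]
force: [0.6, 1.8, 0.9]
grip_width: 0.0005
```

Request:
step_arm:
  steps:
    - {"x": -0.015,"y": 0,"z": 0,"ax": 0,"ay": 0,"az": 0,"claw": 0}
    - {"x": -0.015,"y": 0,"z": 0,"ax": 0,"ay": 0,"az": 0,"claw": 0}

```text
time_s: 34.07
ee_pos: [0.5423, 0.2423, 0.2132]
eef_rot: [-3.132, 0.007, 1.672]
force: [0.6, 1.3, 0.1]
grip_width: 0.0005
```

```bash
python3 -c "
from h import *
st();lid()"
```

```text
t 34.0667 [0.5423 0.2423 0.2132] [-3.132  0.007  1.672] uv [0.1254 0.0022] F [0.6 1.3 0.1] tilt [ -0.5  -0.5 -57.3]
side 2377 theta~ 1.58 1883
scene 429 theta~ 1.54 241
```

Request:
step_arm:
  steps:
    - {"x": -0.016,"y": 0,"z": 0,"ax": 0,"ay": 0,"az": 0,"claw": 0}
    - {"x": -0.016,"y": 0,"z": 0,"ax": 0,"ay": 0,"az": 0,"claw": 0}
    - {"x": -0.016,"y": 0,"z": 0.002,"ax": 0,"ay": 0,"az": 0,"claw": 0}
    - {"x": -0.016,"y": 0,"z": 0.005,"ax": 0,"ay": 0,"az": 0,"claw": 0}

```text
time_s: 34.5
ee_pos: [0.5485, 0.1788, 0.207]
eef_rot: [-3.132, 0.006, 1.672]
force: [-0.9, 1.5, -0.4]
grip_width: 0.0004
```

```bash
python3 -c "
from h import *
st();lid()
g=grab('side'); cv2.imwrite('pics/sd17.png',g[0][:,:,::-1])"
```

```text
t 34.5 [0.5485 0.1788 0.207 ] [-3.132  0.006  1.672] uv [0.0616 0.0021] F [-0.9  1.5 -0.4] tilt [ -0.5  -0.4 -57.3]
side 1745 theta~ 1.22 877
scene 1312 theta~ 1.22 728
```

View pics/sd17.png

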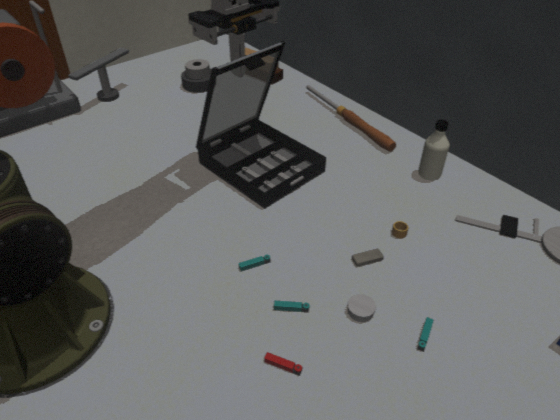

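Works as modelled. Continue along the arc.

Request:
step_arm:
  steps:
    - {"x": -0.017,"y": 0,"z": 0.006,"ax": 0,"ay": 0,"az": 0,"claw": 0}
    - {"x": -0.016,"y": 0,"z": 0.008,"ax": 0,"ay": 0,"az": 0,"claw": 0}
    - {"x": -0.015,"y": 0,"z": 0.01,"ax": 0,"ay": 0,"az": 0,"claw": 0}
    - {"x": -0.014,"y": 0,"z": 0.011,"ax": 0,"ay": 0,"az": 0,"claw": 0}
    - {"x": -0.012,"y": 0,"z": 0.013,"ax": 0,"ay": 0,"az": 0,"claw": 0}

```text
time_s: 35.07
ee_pos: [0.5567, 0.1099, 0.1612]
eef_rot: [-3.137, 0.004, 1.677]
force: [0.5, -0.1, 1.3]
grip_width: 0.0004
```

```bash
python3 -c "
from h import *
st();lid()"
```

```text
t 35.0667 [0.5567 0.1099 0.1612] [-3.137  0.004  1.677] uv [-0.0078  0.0007] F [ 0.5 -0.1  1.3] tilt [ -0.2  -0.3 -57.3]
side 443 theta~ 0.74 244
scene 2416 theta~ 0.74 1500
```

Request:
step_arm:
  steps:
    - {"x": -0.01,"y": 0,"z": 0.013,"ax": 0,"ay": 0,"az": 0,"claw": 0}
    - {"x": -0.01,"y": 0,"z": 0.014,"ax": 0,"ay": 0,"az": 0,"claw": 0}
    - {"x": -0.008,"y": 0,"z": 0.014,"ax": 0,"ay": 0,"az": 0,"claw": 0}
    - {"x": -0.008,"y": 0,"z": 0.014,"ax": 0,"ay": 0,"az": 0,"claw": 0}

```text
time_s: 35.5
ee_pos: [0.5615, 0.0767, 0.1077]
eef_rot: [-3.14, 0.004, 1.677]
force: [0.9, 0.7, 0.5]
grip_width: 0.0003
```

```bash
python3 -c "
from h import *
st();lid()"
```

```text
t 35.5 [0.5615 0.0767 0.1077] [-3.14   0.004  1.677] uv [-0.0413 -0.0009] F [0.9 0.7 0.5] tilt [ -0.1  -0.2 -57.3]
side 1430 theta~ 0.38 736
scene 3047 theta~ 0.38 1624
```

Request:
step_arm:
  steps:
    - {"x": 0,"y": 0,"z": -0.03,"ax": 0,"ay": 0,"az": 0,"claw": 0}
    - {"x": -0.025,"y": 0,"z": -0.015,"ax": 0,"ay": 0,"az": 0,"claw": 0}
    - {"x": -0.025,"y": 0,"z": 0,"ax": 0,"ay": 0,"az": 0,"claw": 0}
    - {"x": -0.01,"y": 0,"z": 0,"ax": 0,"ay": 0,"az": 0,"claw": 0}
    - {"x": 0,"y": 0,"z": 0,"ax": 0,"ay": 0,"az": 0,"claw": 0}

```text
time_s: 36.02
ee_pos: [0.5684, 0.0201, 0.1582]
eef_rot: [-3.138, 0.004, 1.68]
force: [-0.3, 0.0, -0.0]
grip_width: 0.0003
```

```bash
python3 -c "
from h import *
st();lid()
g=grab('wrist'); cv2.imwrite('pics/w18.png',g[0][:,:,::-1])"
```

```text
t 36.0167 [0.5684 0.0201 0.1582] [-3.138  0.004  1.68 ] uv [-0.0983 -0.0024] F [-0.3  0.  -0. ] tilt [ -0.2  -0.3 -57.3]
side 1110 theta~ 0.38 737
scene 3015 theta~ 0.38 1978
```

View pics/w18.png

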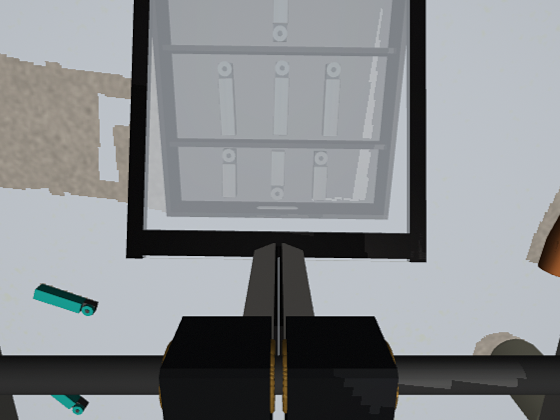

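Request:
step_arm:
  steps:
    - {"x": 0,"y": 0,"z": 0.02,"ax": 0,"ay": 0,"az": 0,"claw": 0}
    - {"x": 0,"y": 0,"z": 0.02,"ax": 0,"ay": 0,"az": 0,"claw": 0}
    - {"x": -0.002,"y": 0,"z": 0.015,"ax": 0,"ay": 0,"az": 0,"claw": 0}
    - {"x": -0.002,"y": 0,"z": 0.015,"ax": 0,"ay": 0,"az": 0,"claw": 0}

```text
time_s: 36.5
ee_pos: [0.5689, 0.0225, 0.0871]
eef_rot: [-3.141, 0.004, 1.686]
force: [0.6, -0.7, 1.5]
grip_width: 0.0004
```

```bash
python3 -c "
from h import *
st();lid()"
```

```text
t 36.5 [0.5689 0.0225 0.0871] [-3.141  0.004  1.686] uv [-0.0959 -0.0031] F [ 0.6 -0.7  1.5] tilt [  0.   -0.2 -57.3]
side 1323 theta~ 0.22 991
scene 2853 theta~ 0.22 1422
```

Request:
step_arm:
  steps:
    - {"x": -0.006,"y": 0,"z": -0.006,"ax": 0,"ay": 0,"az": 0,"claw": 0}
    - {"x": -0.01,"y": 0,"z": 0,"ax": 0,"ay": 0,"az": 0,"claw": 0}
    - {"x": -0.002,"y": 0,"z": 0.01,"ax": 0,"ay": 0,"az": 0,"claw": 0}
    - {"x": 0,"y": 0,"z": 0.012,"ax": 0,"ay": 0,"az": 0,"claw": 0}
    - {"x": 0,"y": 0,"z": 0.01,"ax": 0,"ay": 0,"az": 0,"claw": 0}

```text
time_s: 37.02
ee_pos: [0.5721, 0.0041, 0.0631]
eef_rot: [3.139, 0.004, 1.687]
force: [-0.1, -0.6, 0.2]
grip_width: 0.0006
```

Request:
step_arm:
  steps:
    - {"x": 0,"y": 0,"z": 0.005,"ax": 0,"ay": 0,"az": 0,"claw": 0}

```text
time_s: 37.1
ee_pos: [0.5717, 0.0039, 0.0565]
eef_rot: [3.141, 0.004, 1.686]
force: [-1.4, -0.7, 13.6]
grip_width: 0.0005
```

```bash
python3 -c "
from h import *
st()"
```

```text
t 37.1 [0.5717 0.0039 0.0565] [3.141 0.004 1.686] uv [-0.1147 -0.004 ] F [-1.4 -0.7 13.6] tilt [  0.1  -0.2 -57.3]
```

Request:
step_arm:
  steps:
    - {"x": 0,"y": 0,"z": 0.004,"ax": 0,"ay": 0,"az": 0,"claw": 0}

```text
time_s: 37.18
ee_pos: [0.5718, 0.0037, 0.0522]
eef_rot: [3.14, 0.005, 1.686]
force: [-2.7, -1.5, 8.6]
grip_width: 0.0006
```

Request:
step_arm:
  steps:
    - {"x": 0,"y": 0,"z": 0.004,"ax": 0,"ay": 0,"az": 0,"claw": 0}

```text
time_s: 37.27
ee_pos: [0.5718, 0.0034, 0.0478]
eef_rot: [3.141, 0.005, 1.686]
force: [-0.7, -1.1, 2.9]
grip_width: 0.0005
```

Request:
step_arm:
  steps:
    - {"x": 0,"y": 0,"z": 0.002,"ax": 0,"ay": 0,"az": 0,"claw": 0}
    - {"x": 0,"y": 0,"z": 0.001,"ax": 0,"ay": 0,"az": 0,"claw": 0}
    - {"x": 0,"y": 0,"z": 0.001,"ax": 0,"ay": 0,"az": 0,"claw": 0}

```text
time_s: 37.52
ee_pos: [0.572, 0.0035, 0.0461]
eef_rot: [3.141, 0.005, 1.686]
force: [-10.5, -0.4, 19.8]
grip_width: 0.0004
```

Request:
step_arm:
  steps:
    - {"x": 0,"y": 0,"z": -0.02,"ax": 0,"ay": 0,"az": 0,"claw": 0}
    - {"x": -0.01,"y": 0,"z": -0.035,"ax": 0,"ay": 0,"az": 0,"claw": 0}
    - {"x": -0.01,"y": 0,"z": -0.035,"ax": 0,"ay": 0,"az": 0,"claw": 0}
    - {"x": -0.01,"y": 0,"z": -0.035,"ax": 0,"ay": 0,"az": 0,"claw": 0}
    - {"x": -0.01,"y": 0,"z": -0.035,"ax": 0,"ay": 0,"az": 0,"claw": 0}

```text
time_s: 37.93
ee_pos: [0.5727, -0.0341, 0.2025]
eef_rot: [-3.126, 0.001, 1.689]
force: [0.6, 0.3, 1.0]
grip_width: 0.0006
```

Request:
step_arm:
  steps:
    - {"x": 0,"y": 0,"z": -0.035,"ax": 0,"ay": 0,"az": 0,"claw": 0}
    - {"x": 0,"y": 0,"z": -0.035,"ax": 0,"ay": 0,"az": 0,"claw": 0}
    - {"x": 0,"y": 0,"z": 0,"ax": 0,"ay": 0,"az": 0,"claw": 0}
    - {"x": 0,"y": 0,"z": 0,"ax": 0,"ay": 0,"az": 0,"claw": 0}

```text
time_s: 38.27
ee_pos: [0.575, -0.0355, 0.2818]
eef_rot: [-3.135, 0.003, 1.687]
force: [-0.1, 0.3, -0.3]
grip_width: 0.0002
```

```bash
python3 - <<'E'
from h import *
st(); g=grab('wrist'); cv2.imwrite('pics/w19.png',g[0][:,:,::-1])
q=cloud(g).reshape(-1,3); u=(q[:,:2]-C0)@EX; v=(q[:,:2]-C0)@EY
m=(abs(v)<.09)&(u>-.126)&(u<.1)&(q[:,2]>.03)&(q[:,2]<.09)
for a in np.arange(-.126,.1,.03):
    k=m&(u>=a)&(u<a+.03); print(round(a,3),k.sum(),np.median(q[k,2]).round(4),np.percentile(q[k,2],95).round(4))
survey('w20')
E
```

```text
t 38.2667 [ 0.575  -0.0355  0.2818] [-3.135e+00  3.000e-03  1.687e+00] uv [-0.1542 -0.0035] F [-0.1  0.3 -0.3] tilt [ -0.3  -0.2 -57.3]
-0.126 4430 0.0465 0.048
-0.096 4743 0.0462 0.0477
-0.066 5058 0.0463 0.0478
-0.036 5422 0.0464 0.0478
-0.006 5159 0.0464 0.0479
  return _methods._mean(a, axis=axis, dtype=dtype,
  ret = ret.dtype.type(ret / rcount)
Traceback (most recent call last):
IndexError: index -1 is out of bounds for axis 0 with size 0
```

View pics/w19.png

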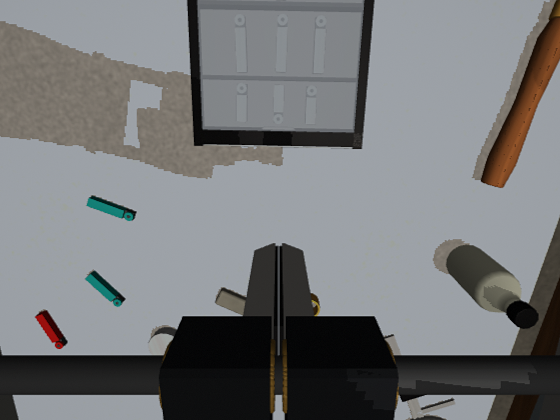

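The lid is flat, with its top at 46.5 mm from front to back, and the bars show in place through it. The bench has no bars left, so I'm handing in.

```bash
python3 -c "
from h import *
print(ticket.hand_in())"
```

```text
the job is handed in; nothing more can be done
None
```

All seven bars I found are in their rows, the lid is shut past its catch, and the job was handed in at about 38 s of the 210 s allowed. The hand-in gave no verdict.

- **Bars:** there were one long, three mid and three short bars. I moved the mid and short bars that lay in the long row first, then the five on the bench. I saw no eighth bar in any view.
- **Placing:** with the lid still open, every bar measured within 2 mm of its row's middle line, within 2° of straight across, and flat, with its top at about 16.5 mm.
- **Lid:** I pushed it over from behind and pressed its front edge. It met the catch at about 13.6 N, snapped past and stopped firmly at a 46.1 mm tip height. Afterwards its top measured 46.2–46.5 mm at all five points I could measure (front edge to just past the middle), which agrees with fully shut.
- **Bystanders:** the tin, stone and ferrule look unmoved in the pictures, but I did not measure them again at the end.

**Problems on the way:**
- The first grasp slipped and I redid it.
- One short bar touched the front wall while going in (about 14 N), so I lifted it, shifted it and placed it again.
- My last check script crashed on an empty strip near the hinge, so its final survey did not run. The last confirmation of the bars is the picture taken through the closed lid, which shows the six mid and short bars in place. The long bar was just out of that view; it was last seen in its row through the lid as it was closing.

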